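# Shut the bead hopper and stir the clay beads

### The arm

A 6-joint arm with a two-finger parallel gripper is mounted at the origin on the work surface. World frame = base frame: x ahead of the robot, y to its left, z up, the work surface at z = 0. Lengths are in m, angles in rad, forces in N, time in s.
With the tool pointing down it reaches from about 0.35 to 0.8 m from the base axis. Payload 7.3 kg.
Tool frame: the origin (TCP) lies midway between the tips of the shut fingers; the grasp point (between the pads) lies 19 mm behind it; z points along the fingers, y is the direction in which the jaws open and shut (so a half turn about z gives the same grasp; the last joint's range is limited). The gripper opens to 85 mm and grips with 20 to 120 N. Pads are 22 mm wide; open, the fingers measure 114 mm over their backs; the gripper's body (76 mm by 85 mm) begins 54 mm behind the grasp point. The pads swing forward as they close: fully open they stand 13 mm farther back than shut.
Start: joints at [-0.146, 0.342, 1.524, -0, 1.275, -0.146], TCP at [0.525, 0, 0.198] pointing down, gripper open.
Joint ranges: [-2.53, 2.53], [-0.77, 2.02], [0.04, 2.7], [-1, 4.14], [0.28, 2.66], [-3.11, 3.11]. Speed limits (rad/s): [2.57, 2.57, 3.14, 3.14, 3.14, 3.14].

### API

Orientations are given as a 3x3 rotation matrix whose columns are the frame's x, y, z axes.
In Python, from cell import r gives the robot as it stands.
- The arm moves only by the tool play_rows, never from a script. Its argument "steps" is a list of rows, each a list of 4 numbers: the shift along the tool's x, y, z in m, then the turn about the tool's z in degrees. A call has 1 to 12 rows; each row shifts and turns the pose as measured when the row begins, along the tool's axes as they then stand; what a row does not reach is not made up. A row lasts 1/12 s, in which the tool goes at most 41.7 mm and 7.16 degrees, less where a joint would pass 70% of its speed; a pose out of reach is approached as far as the arm can. A call with a gripper value outside its range is refused whole. "fingers" is the closure in counts, from 0 (fully open) to 255 (shut), set as the call begins (left out, the last holds). The fingers move at their own pace and stop on an object; the grip force is fixed at half the most. Time passes only in rows, so rows that do not move let the fingers close. It gives the time, the measured TCP pose, the force and the opening at its end, in the units of the state.
- r.sense(): the state, without advancing time (a new reading comes with each control period).
- r.snapshot(name): name is "scene" or "side" or "wrist"; returns a dict with "pixels" (420x560x3 uint8, red, green, blue), "camera_matrix" (3x3 intrinsics, pixels), "dist_coeffs" ([k1, k2, p1, p2, k3] as OpenCV has them; the pictures are not rectified), "eye" and "rotation" of the camera in the world; the wrist camera has in their place "T_tool_cam" (4x4, takes a point from camera to tool coordinates, whose origin is the TCP and whose axes are the flange's). Camera axes: x right, y up, looking along -z (the intrinsics and any distortion apply to the point x, -y, -z); pixel columns grow to the right and rows downward; lengths in m; the calibration is good to about 2 mm. A picture is of the moment at which its call begins: read the wrist's pose just before it. There is no depth.
- r.close_job(): hands the job in, once; it reports no verdict.
The state is a dict: "t": time; "joint_pos": joint angles; "qvel": joint speeds; "effort": joint torques, N m; "tcp_pos": TCP position; "eef_rot": TCP orientation; "force": force on the tool from outside, world axes, zero at the start; "torque": the same for the moment, N m; "opening": opening from 0.0 (shut) to 1.0 (fully open).
Only numpy, scipy, OpenCV 4.12 (cv2) and the standard library are available. Lean on these libraries where they do the work, as an engineer would, in place of code of your own. Each camera call takes 0.05 s, during which the arm holds its last target.

### The job

A batch of clay beads has just been drawn from the green hopper into the pink bowl. First push the hopper's slide gate fully home, until its sprung catch drops behind it; then take the wooden rod out of its stand block and, with its foot down among the beads, stir them right round in wide circles, a good three turns, and on until most of the beads lie somewhere new. Finally put the rod back upright in its stand and let go; no bead may leave the bowl, and do not shove or tip the bowl or disturb the other things on the bench.

Things in the scene. Friction and masses are not known exactly. Their poses are not given: they have to be found in the camera images.
- gate_tab (a point): Middle of the outer face of the steel push tab standing up at the outer end of the hopper's flat slide gate. Tab 50 mm wide, 8 mm thick; top 24 mm above this point (114 mm above the bench), foot 30 mm below it. The point's +x axis is level and points the way to push to shut the gate, towards the tower; the tab lies on its +x side. The catch begins 45 mm beyond the tab, the tower (230 mm high) 100 mm.
- gate (a joint): Slide gate, in m: 0 = fully home (end stop), 0.060 = fully open. Stays where it is left. Friction about 4 N, plus about 4 N more to lift the catch over the last 25 mm; pushing with up to 20 N against the end stop does no harm.
- gate_catch (a joint): Brass sprung catch above the gate, hinge angle in rad: 0 = down (rest), up to about 0.15 while the gate's tooth passes beneath it. It drops back to 0 behind the tooth only when the gate is within 3 mm of fully home, and then holds the gate shut. It needs no touching.
- rod_mid (a point): Centre (half-way up) of the wooden stirring rod, 195 mm long, 70 g. Its z axis runs up the rod to the handle end. From 10 mm below this point to the top (97.5 mm above it) it is a square handle 18 x 18 mm, faces square to this point's x and y axes: grip it there, best 50 to 65 mm above this point. Below, it is round, 24 mm across, the last 12 mm tapering to a flat foot 16 mm across.
- rod_foot (a point): Centre of the rod's flat foot, the end that stirs; 97.5 mm below rod_mid along the rod.
- stand_hole0 (a point): Centre of the mouth of the bore in the dark wooden stand block (90 x 90 mm, 70 mm high, fixed to the bench), level with its top. The bore is round, 31 mm across, countersunk 8 mm at the mouth, upright, 60 mm deep; the rod stands in it with its foot on the bottom, 60 mm below this point, free to lean a few degrees, turned any way about its axis.
- bowl: Pink stoneware bowl, loose but heavy (1.4 kg), origin at the centre of its underside. 60 mm high, 196 mm across the rim; walls 6 mm thick, sloping outwards; flat inner floor 6 mm above the origin, about 140 mm across. The rod's foot is among the beads when less than 20 mm above that floor; circles of 30 to 40 mm radius about the centre, a few mm above the floor, move them well.
- bead0_mid (a point): Centre of bead 0, one of six loose unglazed clay beads in the bowl: a barrel 26 mm across and 22 mm high, 18 g, starting on its flat end on the bowl's floor.
- bead1_mid (a point): Centre of bead 1, one of six loose unglazed clay beads in the bowl: a barrel 26 mm across and 22 mm high, 18 g, starting on its flat end on the bowl's floor.
- bead2_mid (a point): Centre of bead 2, one of six loose unglazed clay beads in the bowl: a barrel 26 mm across and 22 mm high, 18 g, starting on its flat end on the bowl's floor.
- bead3_mid (a point): Centre of bead 3, one of six loose unglazed clay beads in the bowl: a disc 26 mm across and 16 mm high, 18 g, starting on its flat end on the bowl's floor.
- bead4_mid (a point): Centre of bead 4, one of six loose unglazed clay beads in the bowl: a disc 26 mm across and 16 mm high, 18 g, starting on its flat end on the bowl's floor.
- bead5_mid (a point): Centre of bead 5, one of six loose unglazed clay beads in the bowl: a disc 26 mm across and 16 mm high, 18 g, starting on its flat end on the bowl's floor.
- cup: Bystander: terracotta cup, 72 mm across, 75 mm high, origin at the centre of its underside. Leave alone.
- glaze_jar: Bystander: white lidded jar, 72 mm across, 100 mm high, origin at the centre of its underside. Leave alone.
- rib: Bystander: flat wooden rib 80 x 40 x 8 mm lying on the bench, origin at the centre of its underside. Leave alone.
- brush: Bystander: brush lying on the bench, handle towards its own -x, origin near its middle. Leave alone.
- pinch_bowl: Bystander: small empty white bowl, 90 mm across, 35 mm high, origin at the centre of its underside. Leave alone.

How it is judged:
By the outcome, as a careful person would: the job done as asked, in the order asked, and still so for the second after the job is handed in, with the robot touching nothing.
It also fails if it takes over 72 s, if anything falls off the work surface, if the arm or the gripper's body presses on something with over 40 N, if the wrist force passes 120 N, or if a joint passes its speed limit or range.

## Working session

There is one attempt and no reset: what is moved stays moved. The work goes in short steps, Python scripts to look and compute and a tool call to move; the robot and the scene stay as the last step left them, time stands still between calls to the robot, and variables do not carry over. Pictures are saved under pics/ and viewed, and the job is handed in when it is done.

Besides the shell and the picture viewer there is one more tool, called in YAML: its name, and indented under it one key for each argument. play_rows: Moves the arm, as the interface text tells. Its arguments: {"type":"object","properties":{"steps":{"type":"array","items":{"type":"array","items":{"type":"number"}}},"fingers":{"type":"number"}},"required":["steps"]}

```bash
mkdir -p pics; ls; python3 - <<'E'
from cell import r
import cv2
s=r.sense(); print(s)
for n in ("scene","side","wrist"):
    d=r.snapshot(n); cv2.imwrite(f"pics/{n}0.png",d["pixels"][:,:,::-1])
    print(n,{k:v for k,v in d.items() if k!="pixels"})
E
```

```text
pics
{'t': 0.0, 'joint_pos': array([-1.45995420e-01,  3.42689122e-01,  1.52502920e+00,  7.68349727e-06,
        1.27539576e+00, -1.45974085e-01]), 'qvel': array([ 1.82130527e-03, -1.03046739e-03,  1.60416500e-03, -8.77350779e-04,
       -8.30758324e-05,  9.13265420e-04]), 'effort': array([ 5.72253757e-04, -4.33677435e+01, -2.46005630e+01, -7.37992127e-05,
        7.83137977e-03, -1.18290802e-05]), 'tcp_pos': array([5.24545122e-01, 9.41234295e-05, 1.97639186e-01]), 'eef_rot': array([[ 2.37492639e-05,  9.99998868e-01, -1.50417147e-03],
       [ 9.99999974e-01, -2.34054278e-05,  2.28605545e-04],
       [ 2.28570080e-04, -1.50417686e-03, -9.99998843e-01]]), 'force': array([ 0.110778  , -0.03318774,  0.33854971]), 'torque': array([-0.06327424, -0.04084883, -0.03022296]), 'opening': 0.9959113801874409}
scene {'camera_matrix': array([[486.02264133,   0.        , 277.75892898],
       [  0.        , 486.02264133, 214.12534229],
       [  0.        ,   0.        ,   1.        ]]), 'dist_coeffs': array([-0.16755447,  0.        ,  0.        ,  0.        ,  0.        ]), 'eye': array([ 1.2123316
[... 589 characters left out ...]
-0.49491931,  0.56498659],
       [-0.00531479,  0.755269  ,  0.65539338]])}
wrist {'camera_matrix': array([[294.70108982,   0.        , 273.90264599],
       [  0.        , 294.70108982, 213.1975937 ],
       [  0.        ,   0.        ,   1.        ]]), 'dist_coeffs': array([-0.02398391,  0.        ,  0.        ,  0.        ,  0.        ]), 'T_tool_cam': array([[ 1.77505408e-04,  9.63109381e-01,  2.69110179e-01,
         6.69468734e-02],
       [ 9.99999972e-01, -1.29320120e-04, -1.96781788e-04,
        -2.20681665e-04],
       [-1.54721026e-04,  2.69110207e-01, -9.63109377e-01,
        -1.75726853e-01],
       [ 0.00000000e+00,  0.00000000e+00,  0.00000000e+00,
         1.00000000e+00]])}
```

View pics/scene0.png

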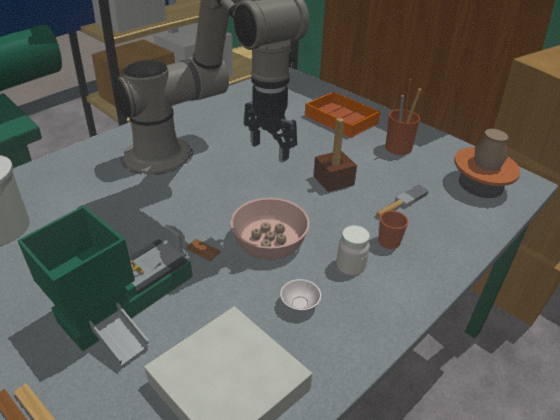

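View pics/side0.png

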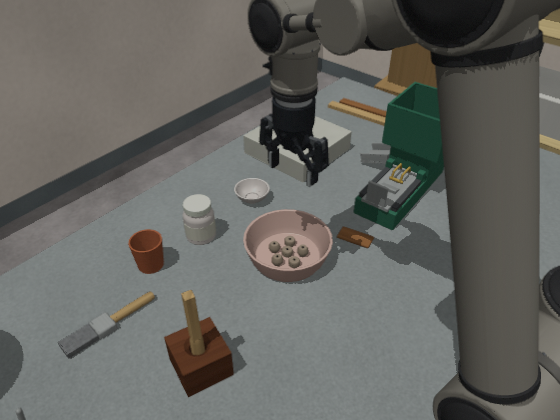

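View pics/wrist0.png

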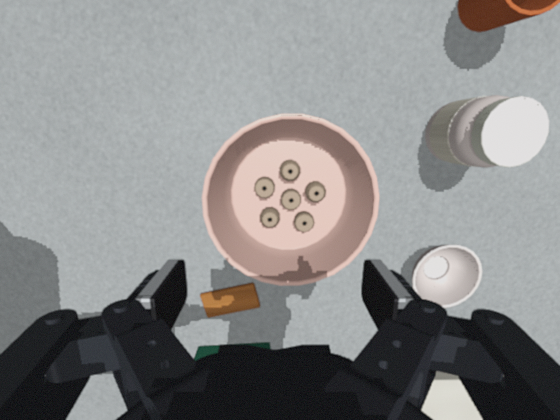

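The scene view shows the hopper at left (about 90,280), the bowl (270,230), the stand with the rod (336,160). In the side view the gate tab is at about (385,190) and the rod at (193,320). The wrist view shows the bowl with six beads at (290,195). I'll zoom in next.

```bash
cat > h.py <<'E'
import numpy as np, cv2
from cell import r
def cam(n):
    s=r.sense(); d=r.snapshot(n)
    if n=="wrist":
        T=d["T_tool_cam"]; R=s["eef_rot"]; d["eye"]=s["tcp_pos"]+R@T[:3,3]; d["rotation"]=R@T[:3,:3]
    return d
def ray(d,uv):
    p=cv2.undistortPoints(np.array(uv,float).reshape(-1,1,2),d["camera_matrix"],d["dist_coeffs"]).reshape(-1,2)
    v=np.c_[p[:,0],-p[:,1],-np.ones(len(p))]@d["rotation"].T
    return d["eye"],v/np.linalg.norm(v,axis=1)[:,None]
def onz(d,uv,z):
    e,v=ray(d,uv); return e+v*((z-e[2])/v[:,2])[:,None]
def tri(d1,u1,d2,u2):
    e1,v1=ray(d1,u1);e2,v2=ray(d2,u2);v1=v1[0];v2=v2[0]
    t=np.linalg.lstsq(np.c_[v1,-v2],e2-e1,rcond=None)[0]
    a=e1+t[0]*v1;b=e2+t[1]*v2
    return (a+b)/2,np.linalg.norm(a-b)
def proj(d,P):
    q=(np.atleast_2d(P)-d["eye"])@d["rotation"]; q=q*[1,-1,-1]
    return cv2.projectPoints(q,np.zeros(3),np.zeros(3),d["camera_matrix"],d["dist_coeffs"])[0].reshape(-1,2)
def zoom(d,x0,y0,x1,y1,k,name):
    c=cv2.resize(d["pixels"][y0:y1,x0:x1,::-1],None,fx=k,fy=k,interpolation=cv2.INTER_CUBIC); cv2.imwrite(f"pics/{name}.png",c)
E
python3 - <<'E'
from h import *
a=cam("scene");b=cam("side")
zoom(a,20,200,220,370,4,"z1");zoom(b,320,70,460,240,4,"z2")
zoom(a,300,110,370,200,6,"z3");zoom(b,150,280,250,400,5,"z4")
E
```

```text
(no output)
```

View pics/z1.png

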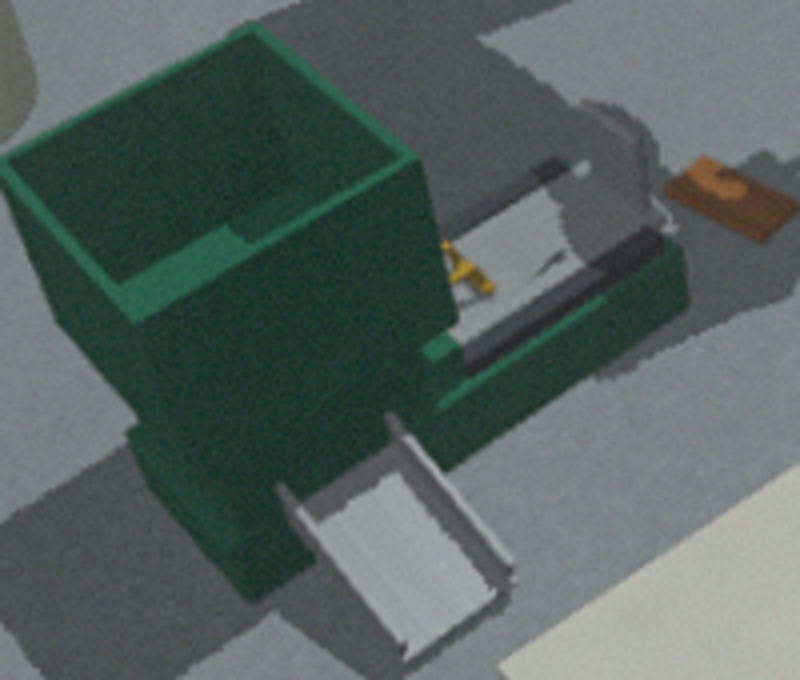

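View pics/z2.png

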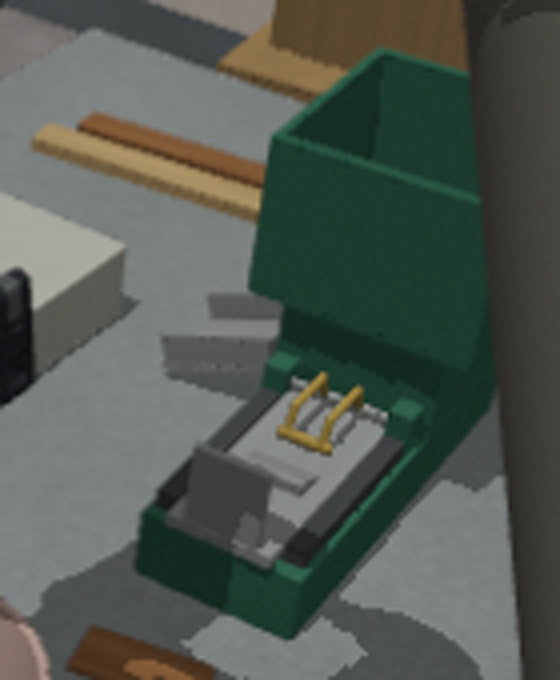

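View pics/z3.png

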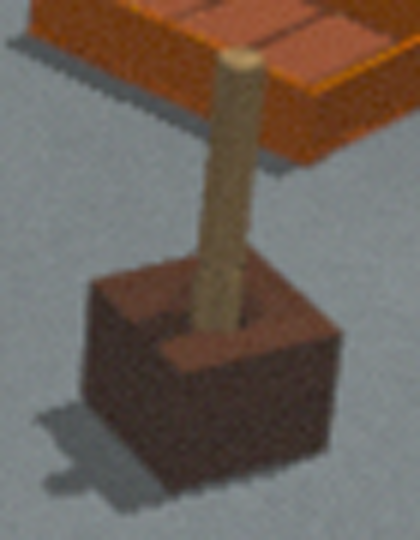

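View pics/z4.png

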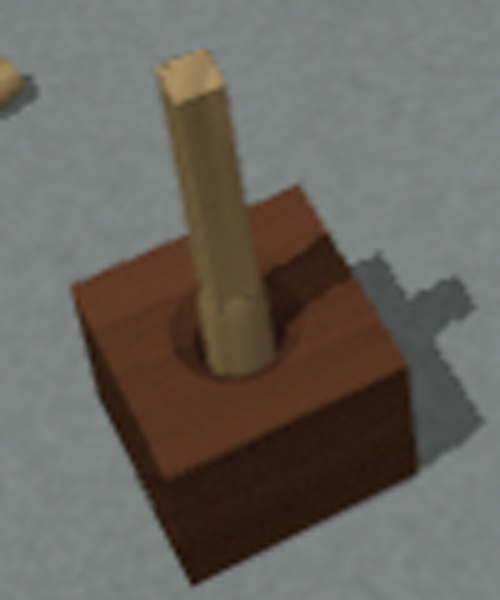

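```bash
cat > m1.py <<'E'
from h import *
np.set_printoptions(precision=4,suppress=True)
a=cam("scene");b=cam("side");w=cam("wrist")
Z2=lambda x,y:(320+x/4-.4,70+y/4-.4); Z1=lambda x,y:(20+x/4-.4,200+y/4-.4)
Z4=lambda x,y:(150+x/5-.4,280+y/5-.4); Z3=lambda x,y:(300+x/6-.4,110+y/6-.4)
print("tab top side",onz(b,[Z2(197,445),Z2(272,490)],.114))
print("tab top scene",onz(a,[Z1(585,103),Z1(640,137)],.114))
print("tri",tri(a,[Z1(585,103)],b,[Z2(272,490)]),tri(a,[Z1(640,137)],b,[Z2(197,445)]))
print("tower top side",onz(b,[Z2(272,135),Z2(383,50)],.23))
print("tower top scene",onz(a,[Z1(0,160),Z1(250,27),Z1(415,157),Z1(132,318)],.23))
c=onz(b,[Z4(75,285),Z4(300,187),Z4(408,365),Z4(165,478)],.07);print("stand",c,c.mean(0))
c=onz(a,[Z3(92,282),Z3(250,240),Z3(342,332),Z3(182,373)],.07);print("stand scene",c,c.mean(0))
print("rod top",tri(a,[Z3(243,62)],b,[Z4(193,78)]))
print("rod base", onz(b,[Z4(238,350)],.07))
# bowl by colour
for n,d in (("scene",a),("side",b),("wrist",w)):
    hsv=cv2.cvtColor(d["pixels"],cv2.COLOR_RGB2HSV); p=d["pixels"].astype(int)
    m=((p[:,:,0]-p[:,:,1]>18)&(p[:,:,0]-p[:,:,1]<80)&(p[:,:,2]>.75*p[:,:,1])&(p[:,:,0]>80)&(abs(p[:,:,1]-p[:,:,2])<20)).astype(np.uint8)
    nl,l,st,ce=cv2.connectedComponentsWithStats(m); k=1+st[1:,4].argmax(); print(n,st[k])
    if n=="wrist":
        cs=max(cv2.findContours((l==k).astype(np.uint8),cv2.RETR_EXTERNAL,cv2.CHAIN_APPROX_NONE)[0],key=len)[:,0,:].astype(np.float32)
        P=onz(d,cs,.06)[:,:2].astype(np.float32); h=cv2.convexHull(P)
        print("rim",cv2.minEnclosingCircle(P),cv2.fitEllipse(h))
E
python3 m1.py
```

```text
tab top side [[ 0.4862 -0.2345  0.114 ]
 [ 0.4311 -0.2267  0.114 ]]
tab top scene [[ 0.4438 -0.2432  0.114 ]
 [ 0.4892 -0.2368  0.114 ]]
tri (array([ 0.4355, -0.2378,  0.1055]), np.float64(0.0018413685356838086)) (array([ 0.4873, -0.2361,  0.1124]), np.float64(0.0005297929666502084))
tower top side [[ 0.5477 -0.3856  0.23  ]
 [ 0.5537 -0.5303  0.23  ]]
tower top scene [[ 0.4142 -0.544   0.23  ]
 [ 0.4035 -0.4042  0.23  ]
 [ 0.5486 -0.3907  0.23  ]
 [ 0.5566 -0.5373  0.23  ]]
stand [[0.5344 0.3373 0.07  ]
 [0.5059 0.2548 0.07  ]
 [0.4219 0.2826 0.07  ]
 [0.4516 0.3669 0.07  ]] [0.4785 0.3104 0.07  ]
stand scene [[0.4263 0.2786 0.07  ]
 [0.4522 0.3676 0.07  ]
 [0.5368 0.3357 0.07  ]
 [0.5088 0.251  0.07  ]] [0.481  0.3082 0.07  ]
rod top (array([0.4799, 0.3093, 0.201 ]), np.float64(0.0007269927477924237))
rod base [[0.4706 0.3172 0.07  ]]
scene [ 231  198   78   51 2355]
side [ 244  210   88   61 3178]
wrist [  202   115   177   170 21777]
rim ((0.5421254634857178, -0.01249103806912899), 0.09722606837749481) ((0.5421780943870544, -0.01262710988521576), (0.19237232208251953, 0.1939014494419098), 94.8610610961914)
```

play_rows:
  steps:
    - [-0.03, -0.011, 0, -4.5]
    - [-0.03, -0.011, 0, 0]
    - [-0.03, -0.011, 0, 0]
    - [-0.03, -0.011, 0, 0]
    - [-0.03, -0.011, 0, 0]
    - [-0.03, -0.011, 0, 0]
    - [0, 0, 0, 0]
  fingers: 255

```text
t: 0.98
tcp_pos: [0.4701, -0.1893, 0.1979]
eef_rot: [[-0.089, 0.996, 0.001], [0.996, 0.089, -0.0], [-0.0, 0.001, -1.0]]
force: [0.2, -0.1, -0.1]
opening: 0.01
```

```bash
python3 - <<'E'
from h import *
w=cam("wrist");cv2.imwrite("pics/w1.png",w["pixels"][:,:,::-1]);a=cam("scene");zoom(a,100,150,300,300,4,"z5")
E
```

```text
(no output)
```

View pics/w1.png

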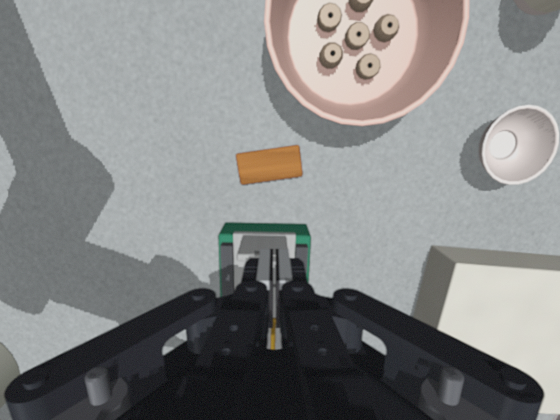

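View pics/z5.png

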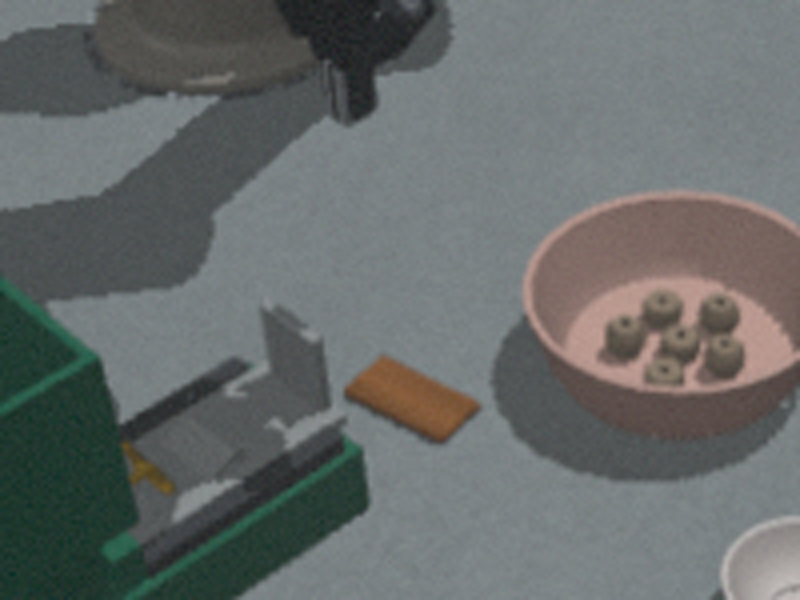

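```bash
python3 - <<'E'
from h import *
np.set_printoptions(precision=4,suppress=True)
w=cam("wrist");zoom(w,190,200,350,320,5,"z6");a=cam("scene");b=cam("side")
Z5=lambda x,y:(100+x/4-.4,150+y/4-.4)
print(onz(w,[(219,226),(311,226)],.065))
print(onz(w,[(240,236),(293,236)],.114))
print("scene tab outer top corners",onz(a,[Z5(272,303),Z5(325,345)],.114))
zoom(b,340,150,440,240,6,"z7")
s=r.sense();R=s["eef_rot"];print(s["tcp_pos"])
E
```

```text
[[ 0.4138 -0.2245  0.065 ]
 [ 0.5146 -0.2153  0.065 ]]
[[ 0.4417 -0.2158  0.114 ]
 [ 0.4911 -0.2114  0.114 ]]
scene tab outer top corners [[ 0.4465 -0.2402  0.114 ]
 [ 0.4966 -0.2387  0.114 ]]
[ 0.4716 -0.1835  0.1979]
```

View pics/z6.png

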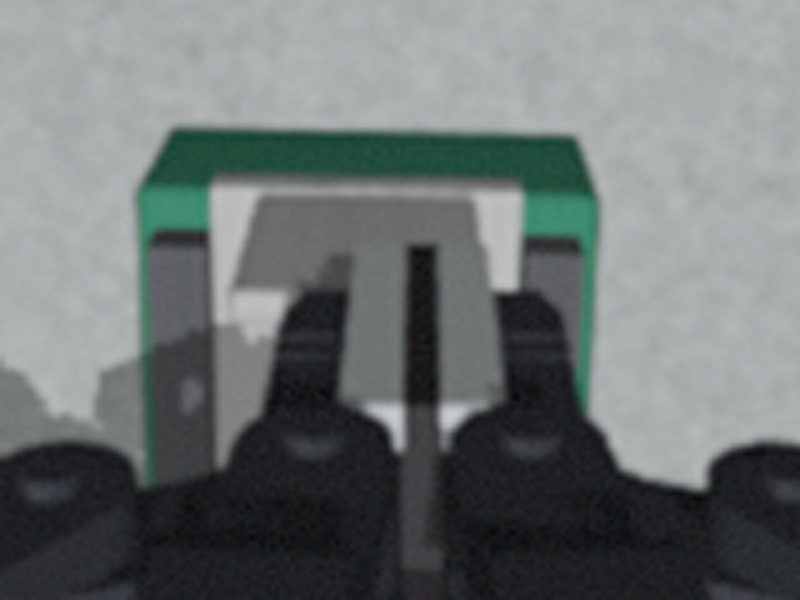

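View pics/z7.png

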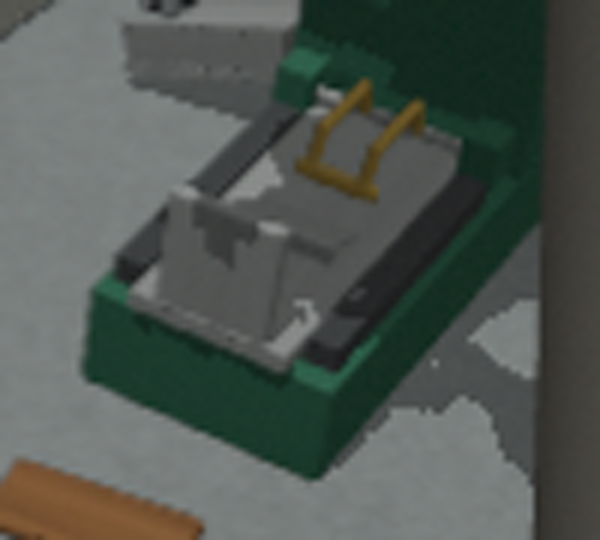

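```bash
python3 - <<'E'
from h import *
np.set_printoptions(precision=4,suppress=True)
s=r.sense();w=cam("wrist");b=cam("side")
for nm,P in (("top",onz(w,[(236.6,257),(289.2,257.5)],.114)),("foot",onz(w,[(242.6,239),(284,239.6)],.06)),("side top",onz(b,[(340+172/6-.4,150+192/6-.4),(340+285/6-.4,150+240/6-.4)],.114))):
    print(nm,P,P.mean(0),(P-s["tcp_pos"])@s["eef_rot"])
print(s["tcp_pos"],s["t"])
E
```

```text
top [[ 0.4406 -0.2355  0.114 ]
 [ 0.4906 -0.2312  0.114 ]] [ 0.4656 -0.2333  0.114 ] [[-0.049  -0.0359  0.0838]
 [-0.0495  0.0143  0.0839]]
foot [[ 0.441  -0.2373  0.06  ]
 [ 0.4878 -0.2336  0.06  ]] [ 0.4644 -0.2355  0.06  ] [[-0.051  -0.0357  0.1378]
 [-0.0517  0.0112  0.1378]]
side top [[ 0.4856 -0.2312  0.114 ]
 [ 0.4368 -0.2339  0.114 ]] [ 0.4612 -0.2325  0.114 ] [[-0.0489  0.0094  0.0838]
 [-0.047  -0.0395  0.0838]]
[ 0.4716 -0.1835  0.1979] 1.2333
```

play_rows:
  steps:
    - [0, -0.006, 0.03, 0]
    - [0, -0.006, 0.03, 0]
    - [0, 0, 0.03, 0]
    - [0, 0, 0.02, 0]
    - [0, 0, 0, 0]
    - [-0.01, 0, 0, 0]
    - [-0.01, 0, 0, 0]
    - [0, 0, 0, 0]

```text
t: 2.0
tcp_pos: [0.4675, -0.2007, 0.0889]
eef_rot: [[-0.109, 0.994, 0.01], [0.994, 0.109, -0.003], [-0.004, 0.01, -1.0]]
force: [0.3, -0.2, 0.3]
opening: -0.0
```

play_rows:
  steps:
    - [-0.008, -0.004, 0, 1.2]
    - [-0.008, -0.002, 0, 0]
    - [-0.008, 0, 0, 0]
    - [0, 0, 0, 0]

```text
t: 2.33
tcp_pos: [0.4658, -0.2303, 0.093]
eef_rot: [[-0.085, 0.996, 0.017], [0.996, 0.085, -0.007], [-0.009, 0.016, -1.0]]
force: [-0.5, -0.0, -0.1]
opening: -0.0
```

```bash
python3 - <<'E'
from h import *
print(r.sense()["tcp_pos"],r.sense()["force"])
w=cam("wrist");zoom(w,190,200,350,320,5,"z8");b=cam("side");zoom(b,320,70,480,240,4,"z9");print(r.sense()["tcp_pos"],r.sense()["force"])
E
```

```text
[ 0.46577825 -0.23032832  0.0930248 ] [-0.5101462  -0.02451442 -0.11830975]
[ 0.46537573 -0.2288571   0.09260352] [-0.49198381 -0.28908871 -0.23652221]
```

View pics/z8.png

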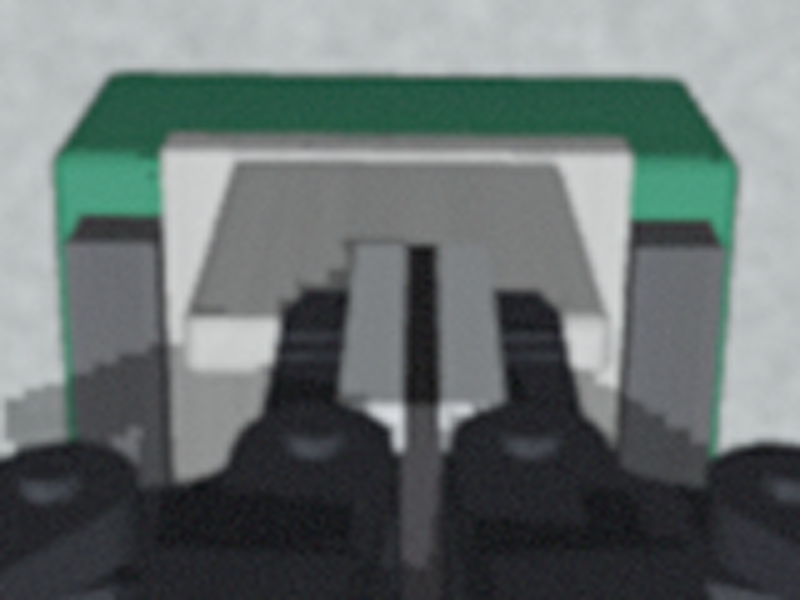

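View pics/z9.png

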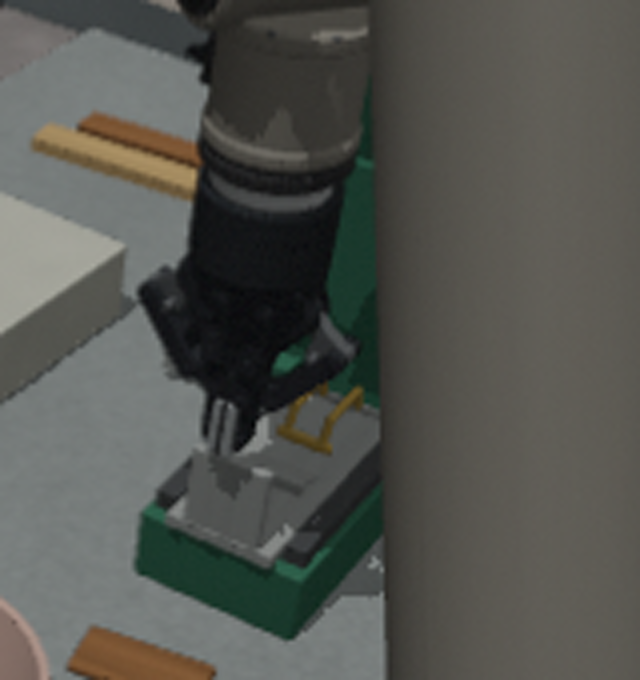

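```bash
python3 - <<'E'
from h import *
s=r.sense();b=cam("side");a=cam("scene")
for d,o,k in((b,(320,70),4),):
    print((proj(d,[s["tcp_pos"],[.465,-.2335,.114],[.465,-.2335,.09]])-o)*k)
zoom(a,90,190,240,310,5,"z10")
zoom(b,340,150,440,240,6,"z11")
print((proj(a,[s["tcp_pos"],[.465,-.2335,.114],[.465,-.2335,.09]])-(90,190))*5)
E
```

```text
[[216.07456823 491.63616264]
 [225.68287134 458.79526193]
 [220.43715334 491.66936361]]
[[437.39151062 221.5238779 ]
 [423.28033035 189.87446102]
 [429.1998185  229.91244367]]
```

View pics/z10.png

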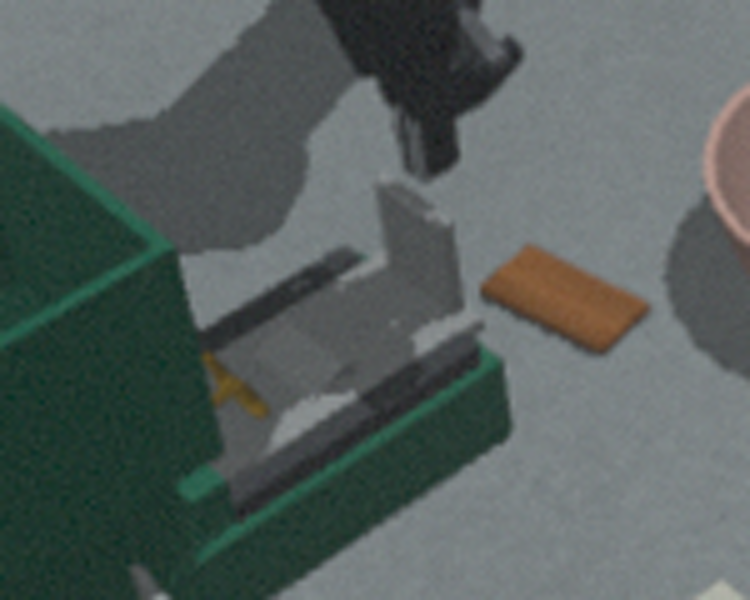

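View pics/z11.png

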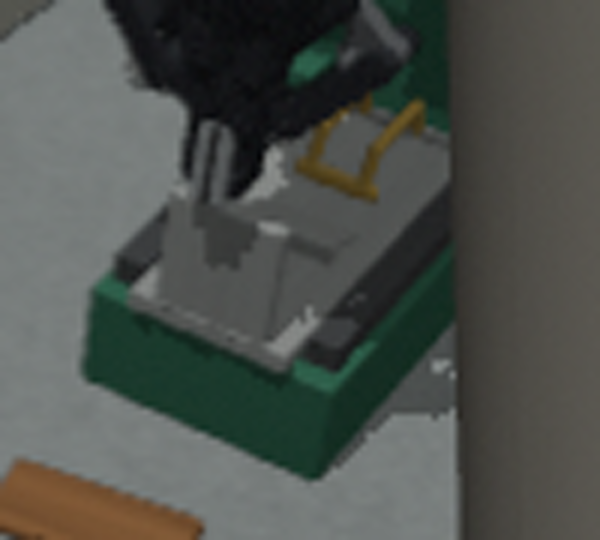

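```bash
python3 - <<'E'
from h import *
s=r.sense();b=cam("side");a=cam("scene");w=cam("wrist")
print(s["tcp_pos"],s["opening"],s["joint_pos"])
print(tri(a,[(90+425/5-.4,190+178/5-.4)],b,[(340+215/6-.4,150+205/6-.4)]))
print(proj(w,[s["tcp_pos"],s["tcp_pos"]+[0,0,.02]]))
cv2.imwrite("pics/w2.png",w["pixels"][:,:,::-1])
E
```

```text
[ 0.46516561 -0.22796357  0.09224583] -0.00471437267475724 [-0.60647394  0.4324365   1.7077102   0.00492522  0.9860079  -0.69525967]
(array([ 0.46445046, -0.23046199,  0.1193739 ]), np.float64(0.003589970409311673))
[[274.23408025 240.70549072]
 [274.7788038  253.50452765]]
```

View pics/w2.png

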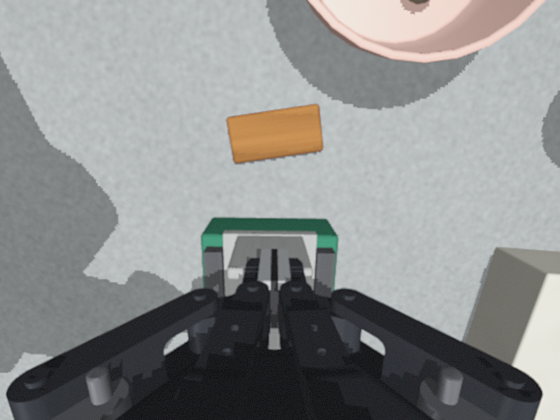

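play_rows:
  steps:
    - [0.01, -0.002, 0, 0]
    - [0.012, -0.002, 0, 0]
    - [0, 0, 0.012, 0]
    - [0, 0, 0.012, 0]
    - [0, 0, 0, 0]
    - [0, 0, 0, 0]

```text
t: 3.18
tcp_pos: [0.4581, -0.1993, 0.0676]
eef_rot: [[-0.089, 0.996, 0.014], [0.996, 0.089, -0.004], [-0.005, 0.014, -1.0]]
force: [0.2, -0.2, -0.1]
opening: -0.0
```

```bash
python3 - <<'E'
from h import *
s=r.sense();b=cam("side");a=cam("scene")
print(s["tcp_pos"],s["force"])
zoom(a,90,190,240,310,5,"z12")
zoom(b,340,150,440,240,6,"z13")
E
```

```text
[ 0.45805171 -0.19933182  0.06763903] [ 0.16509052 -0.20339352 -0.10273901]
```

View pics/z12.png

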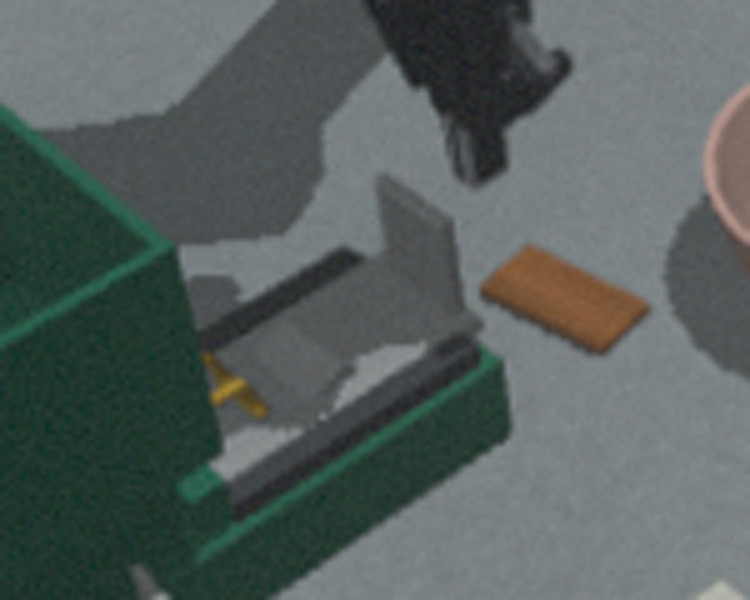

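View pics/z13.png

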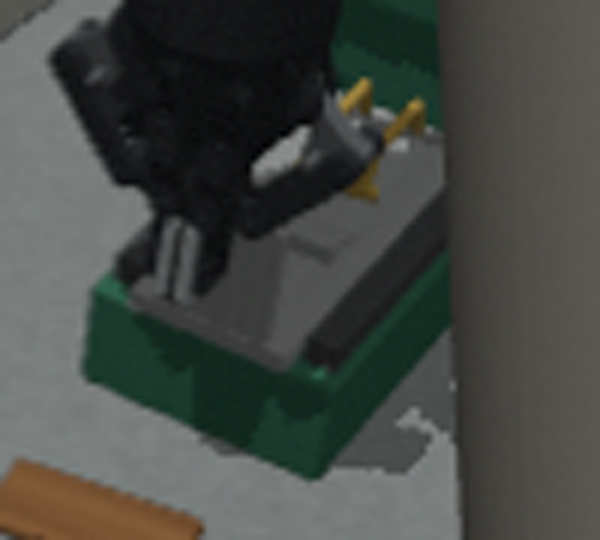

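```bash
python3 - <<'E'
from h import *
b=cam("side");a=cam("scene")
print(tri(a,[(90+475/5-.4,190+183/5-.4)],b,[(340+185/6-.4,150+300/6-.4)]), r.sense()["tcp_pos"])
E
```

```text
(array([ 0.45626178, -0.20098415,  0.09495646]), np.float64(0.0019041972654035562)) [ 0.45872811 -0.20050784  0.06820328]
```

play_rows:
  steps:
    - [0, 0.002, 0.008, 0]
    - [-0.01, 0.001, 0, 0]
    - [-0.01, 0, 0, 0]
    - [-0.01, 0, 0, 0]
    - [-0.01, 0, 0, 0]

```text
t: 3.8
tcp_pos: [0.4658, -0.2411, 0.0606]
eef_rot: [[-0.09, 0.996, 0.015], [0.996, 0.09, -0.003], [-0.004, 0.015, -1.0]]
force: [-2.0, 4.7, 3.2]
opening: -0.004
```

play_rows:
  steps:
    - [-0.01, -0.001, 0, 0]
    - [-0.01, 0, 0, 0]
    - [-0.01, 0, 0, 0]
    - [-0.01, 0, 0, 0]
    - [-0.008, 0, 0, 0]

```text
t: 4.22
tcp_pos: [0.4679, -0.2774, 0.0608]
eef_rot: [[-0.083, 0.997, 0.01], [0.996, 0.082, 0.032], [0.031, 0.013, -0.999]]
force: [4.4, 60.3, 32.1]
opening: -0.003
```

play_rows:
  steps:
    - [0.006, 0, 0, 0]

```text
t: 4.3
tcp_pos: [0.4677, -0.2704, 0.0613]
eef_rot: [[-0.082, 0.997, 0.01], [0.996, 0.081, 0.037], [0.036, 0.013, -0.999]]
force: [0.3, -0.7, 0.3]
opening: -0.001
```

```bash
python3 - <<'E'
from h import *
s=r.sense();b=cam("side");a=cam("scene")
print(s["tcp_pos"],s["force"],r.sense()["force"],s["torque"])
zoom(a,90,190,240,310,5,"z14")
zoom(b,300,70,440,240,4,"z15")
E
```

```text
[ 0.46774705 -0.27038148  0.06133545] [ 0.29010279 -0.71126646  0.29406097] [-0.44553699 -1.11591409  0.35722637] [-0.03004989  0.02051755 -0.02082412]
```

View pics/z14.png

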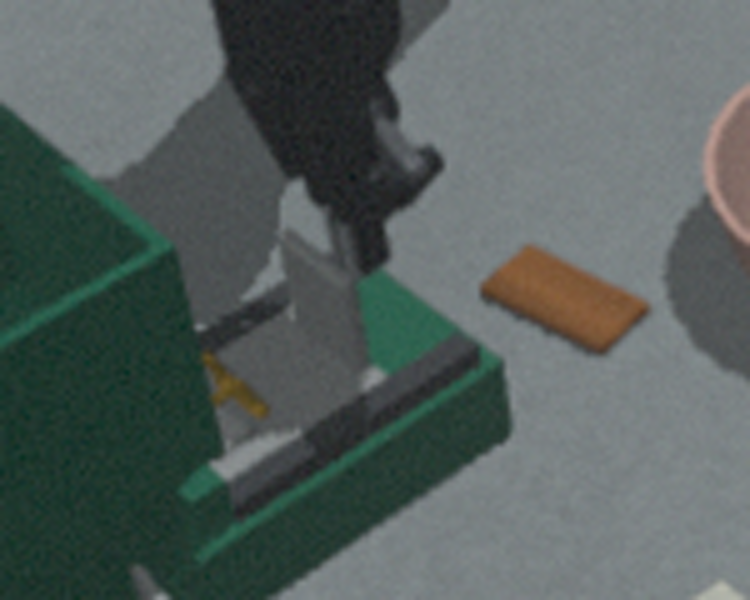

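View pics/z15.png

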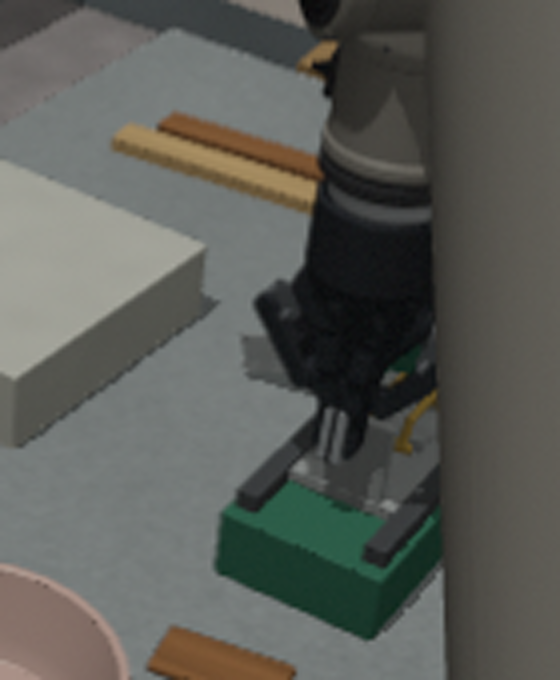

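```bash
python3 - <<'E'
from h import *
a=cam("scene")
print(onz(a,[(90+285/5-.4,190+232/5-.4),(90+360/5-.4,190+278/5-.4)],.114))
print("before",onz(a,[(90+380/5-.4,190+178/5-.4),(90+455/5-.4,190+218/5-.4)],.114))
print("gate front edge before/after", onz(a,[(90+480/5-.4,190+328/5-.4),(90+385/5-.4,190+378/5-.4)],.06))
s=r.sense();print(s["tcp_pos"],s["force"])
E
```

```text
[[ 0.44555933 -0.29572513  0.114     ]
 [ 0.49363919 -0.28759328  0.114     ]]
before [[ 0.44295054 -0.24328827  0.114     ]
 [ 0.48887911 -0.23391373  0.114     ]]
gate front edge before/after [[ 0.50425667 -0.23788285  0.06      ]
 [ 0.5020732  -0.28841415  0.06      ]]
[ 0.46767861 -0.27255734  0.06116838] [ 0.53599053 -0.88156721 -0.16823913]
```

play_rows:
  steps:
    - [-0.003, 0, 0, 0]
    - [-0.002, 0, 0, 0]

```text
t: 4.62
tcp_pos: [0.4678, -0.2767, 0.0611]
eef_rot: [[-0.082, 0.997, 0.01], [0.996, 0.081, 0.035], [0.034, 0.013, -0.999]]
force: [1.1, 22.5, 12.1]
opening: -0.0
```

play_rows:
  steps:
    - [-0.002, 0, 0, 0]

```text
t: 4.7
tcp_pos: [0.4678, -0.2764, 0.0611]
eef_rot: [[-0.081, 0.997, 0.01], [0.996, 0.08, 0.041], [0.04, 0.013, -0.999]]
force: [1.8, 17.7, 8.8]
opening: -0.006
```

play_rows:
  steps:
    - [-0.002, 0, 0, 0]

```text
t: 4.78
tcp_pos: [0.4678, -0.276, 0.0612]
eef_rot: [[-0.08, 0.997, 0.009], [0.996, 0.079, 0.046], [0.046, 0.013, -0.999]]
force: [0.4, 14.6, 7.4]
opening: -0.006
```

play_rows:
  steps:
    - [0.012, 0, 0, 0]
    - [0.02, 0, -0.005, 0]
    - [0.02, 0, -0.03, 0]
    - [0.03, 0, -0.035, 0]
    - [0.03, 0, -0.035, 0]
    - [0.03, 0, -0.02, 0]
    - [0, 0, 0, 0]

```text
t: 5.37
tcp_pos: [0.4553, -0.1462, 0.1908]
eef_rot: [[-0.07, 0.997, 0.009], [0.997, 0.07, 0.043], [0.043, 0.012, -0.999]]
force: [0.4, 0.0, 0.3]
opening: -0.004
```

```bash
python3 - <<'E'
from h import *
s=r.sense();b=cam("side");a=cam("scene");w=cam("wrist")
print(s["tcp_pos"],s["eef_rot"])
zoom(a,90,190,240,310,5,"z16")
zoom(b,320,90,460,250,4,"z17")
cv2.imwrite("pics/w3.png",w["pixels"][:,:,::-1])
E
```

```text
[ 0.45533625 -0.14620539  0.19079554] [[-0.07039223  0.99747895  0.0089821 ]
 [ 0.99660583  0.06993962  0.04341971]
 [ 0.04268204  0.01200802 -0.99901654]]
```

View pics/z16.png

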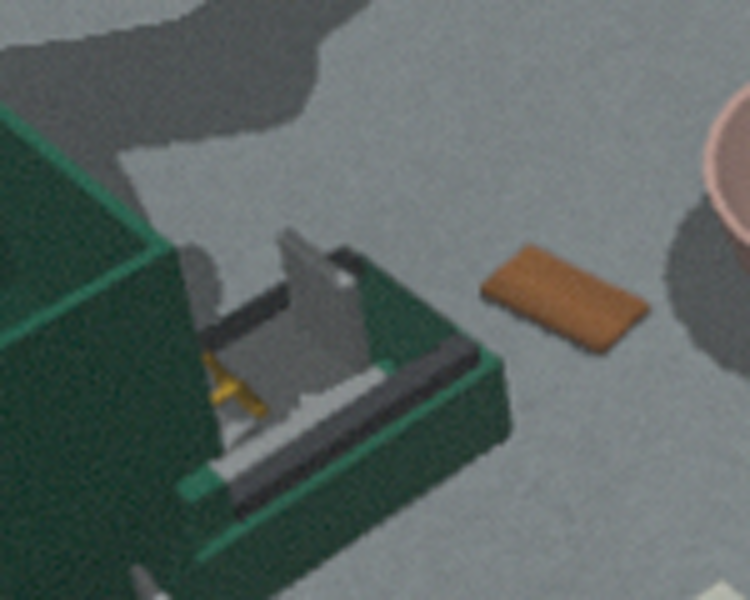

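View pics/z17.png

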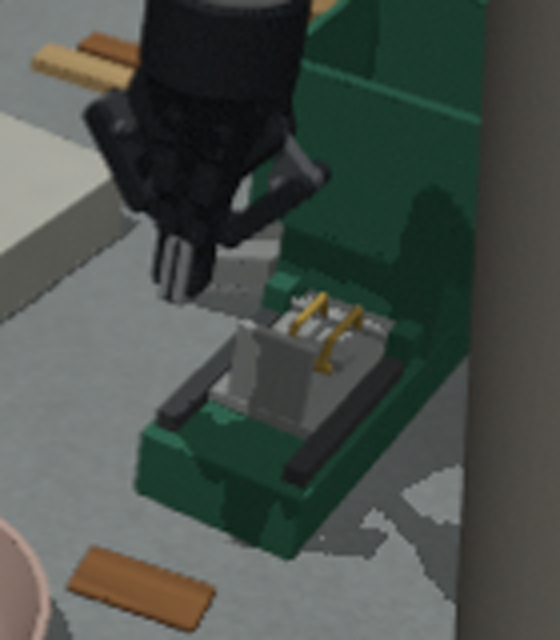

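View pics/w3.png

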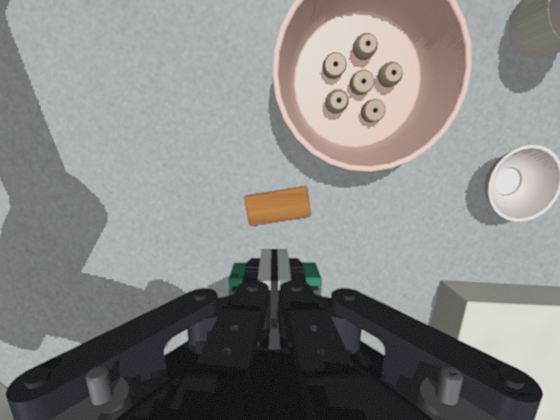

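```bash
python3 - <<'E'
from h import *
a=cam("scene");b=cam("side")
print("side tab top",onz(b,[(320+238/4-.4,90+322/4-.4),(320+315/4-.4,90+368/4-.4)],.114))
print("scene tab top",onz(a,[(90+283/5-.4,190+230/5-.4),(90+358/5-.4,190+278/5-.4)],.114))
def cen(p):
    h=cv2.cvtColor(p,cv2.COLOR_RGB2HSV); m=(h[:,:,0]>15)&(h[:,:,0]<32)&(h[:,:,1]>130)&(h[:,:,2]>70)
    return m
i0=cv2.imread("pics/side0.png")[:,:,::-1].copy(); s0=cv2.imread("pics/scene0.png")[:,:,::-1].copy()
for nm,p,q,(x0,y0,x1,y1) in (("side",i0,b["pixels"],(375,150,425,200)),("scene",s0,a["pixels"],(120,250,150,285))):
    for k in (p,q):
        m=cen(k)[y0:y1,x0:x1]; v,u=np.nonzero(m); print(nm,len(u),u.min()+x0,u.max()+x0,v.min()+y0,v.max()+y0,u.mean()+x0,v.mean()+y0)
    cc=np.hstack([cv2.resize(k[y0:y1,x0:x1,::-1],None,fx=8,fy=8,interpolation=cv2.INTER_NEAREST) for k in (p,q)])
    cv2.imwrite(f"pics/cmp_{nm}.png",cc)
E
```

```text
side tab top [[ 0.4912222  -0.28628225  0.114     ]
 [ 0.4331116  -0.2768035   0.114     ]]
scene tab top [[ 0.44379719 -0.29566878  0.114     ]
 [ 0.49305175 -0.28824294  0.114     ]]
side 94 390 410 163 182 399.02127659574467 173.46808510638297
side 58 393 409 163 182 400.7758620689655 172.08620689655172
scene 41 130 142 261 272 136.1707317073171 267.5121951219512
scene 33 131 142 261 272 136.3939393939394 267.90909090909093
```

View pics/cmp_side.png

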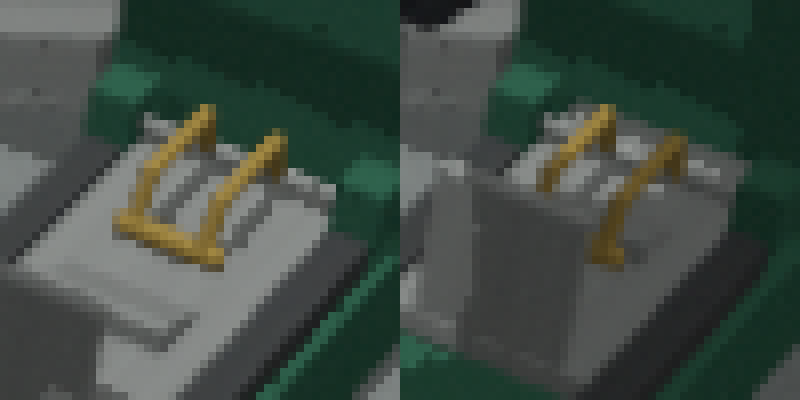

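View pics/cmp_scene.png

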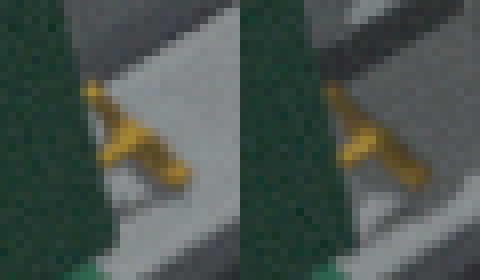

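The catch sits at the same pixels as at rest in both views and the gate tooth has passed beneath it, so the gate is home and latched. I'll go on to the rod.

play_rows:
  steps:
    - [0.02, 0.003, -0.02, 0]
    - [0.035, 0.003, -0.02, 0]
    - [0.035, 0.003, -0.02, 0]
    - [0.035, 0.003, -0.02, 0]
    - [0.035, 0.003, -0.02, 0]
    - [0.035, 0.003, -0.02, 0]
    - [0.035, 0.003, 0, 0]
    - [0.035, 0.003, 0, 0]
    - [0.035, 0.003, 0, 0]
    - [0.02, 0, 0, 0]
    - [0, 0, 0, 0]
    - [0, 0, 0, 0]
  fingers: 0

```text
t: 6.62
tcp_pos: [0.4657, 0.1669, 0.3091]
eef_rot: [[-0.041, 0.999, -0.028], [0.998, 0.043, 0.051], [0.052, -0.026, -0.998]]
force: [0.1, -0.3, 0.3]
opening: 1.002
```

```bash
python3 - <<'E'
from h import *
s=r.sense();w=cam("wrist");a=cam("scene")
print(s["tcp_pos"],s["eef_rot"])
cv2.imwrite("pics/w4.png",w["pixels"][:,:,::-1])
cv2.imwrite("pics/s4.png",a["pixels"][:,:,::-1])
E
```

```text
[0.465696   0.16687651 0.30910497] [[-0.04120742  0.99875539 -0.0281002 ]
 [ 0.99780678  0.04259388  0.05066945]
 [ 0.05180328 -0.02595061 -0.99832008]]
```

View pics/w4.png

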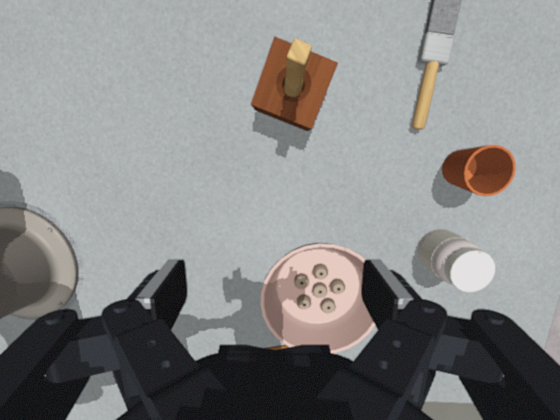

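View pics/s4.png

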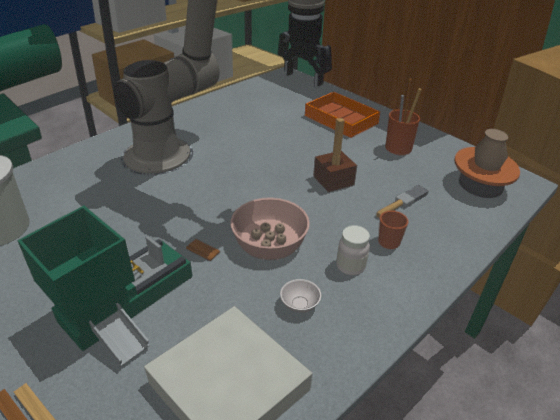

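```bash
python3 - <<'E'
from h import *
np.set_printoptions(precision=4,suppress=True)
w=cam("wrist");zoom(w,240,25,350,140,6,"z18");b=cam("side");zoom(b,150,280,250,400,6,"z19")
P=onz(w,[(276,37),(337,64),(311,129),(252,105)],.07);print(P,P.mean(0),np.linalg.norm(P-np.roll(P,1,0),axis=1))
E
```

```text
[[0.4539 0.363  0.07  ]
 [0.5351 0.3334 0.07  ]
 [0.5066 0.2498 0.07  ]
 [0.4251 0.2779 0.07  ]] [0.4802 0.306  0.07  ] [0.0898 0.0864 0.0884 0.0862]
```

View pics/z18.png

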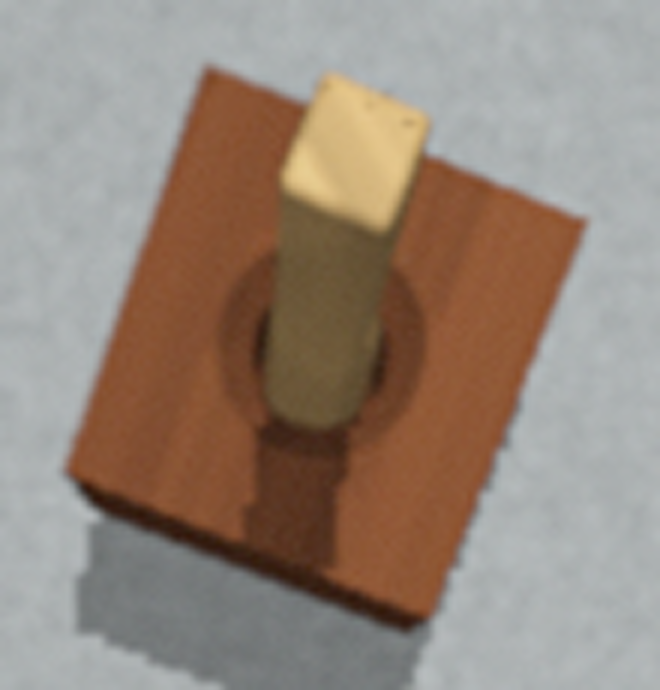

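View pics/z19.png

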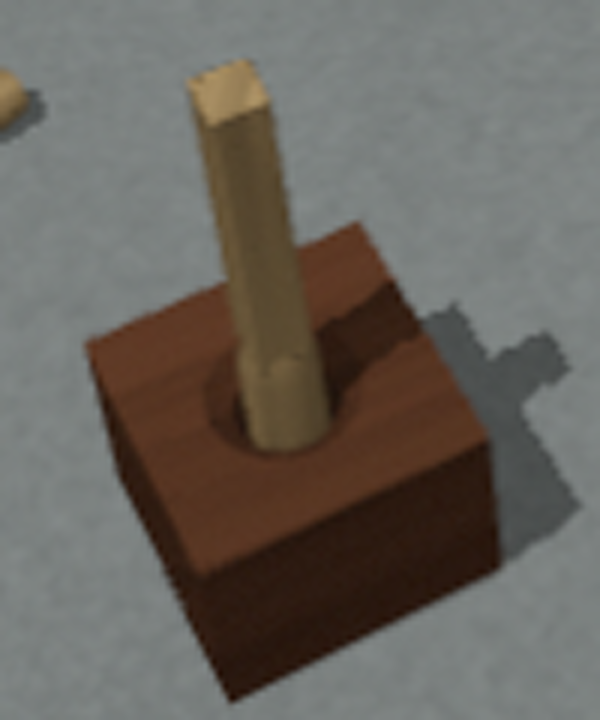

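```bash
python3 - <<'E'
from h import *
np.set_printoptions(precision=4,suppress=True)
w=cam("wrist");b=cam("side");a=cam("scene");s=r.sense()
Z=lambda x,y:(240+x/6-.4,25+y/6-.4)
for z in (.200,.205):
    P=onz(w,[Z(332,72),Z(428,120),Z(385,232),Z(283,188)],z)
    e=np.roll(P,-1,0)-P
    print("top",P.mean(0),np.linalg.norm(e,axis=1),np.degrees(np.arctan2(e[:,1],e[:,0])))
    Y=lambda x,y:(150+x/6-.4,280+y/6-.4)
    Q=onz(b,[Y(188,83),Y(250,60),Y(271,103),Y(210,127)],z); e=np.roll(Q,-1,0)-Q
    print("top side",Q.mean(0),np.linalg.norm(e,axis=1),np.degrees(np.arctan2(e[:,1],e[:,0])))
print("hole wrist",onz(w,[Z(322,345)],.07)," hole side",onz(b,[Y(282,395)],.07))
c=onz(w,[(276,37),(337,64),(311,129),(252,105)],.07); e=np.roll(c,-1,0)-c;print(np.degrees(np.arctan2(e[:,1],e[:,0])))
print(s["tcp_pos"],s["eef_rot"])
E
```

```text
top [0.4797 0.3095 0.2   ] [0.0159 0.0167 0.0167 0.0175] [ -22.5368 -109.1555  160.2804   68.1702]
top side [0.4808 0.3088 0.2   ] [0.0174 0.0165 0.017  0.0168] [-111.5865  157.8587   69.4963  -20.8972]
top [0.4795 0.308  0.205 ] [0.0156 0.0164 0.0164 0.0172] [ -22.5368 -109.1555  160.2804   68.1702]
top side [0.4772 0.3112 0.205 ] [0.0172 0.0164 0.0169 0.0167] [-111.5865  157.8587   69.4963  -20.8972]
hole wrist [[0.4797 0.3088 0.07  ]]  hole side [[0.4778 0.3122 0.07  ]]
[ -20.0688 -108.8896  160.8898   71.2006]
[0.4657 0.166  0.3106] [[-0.0386  0.9989 -0.0255]
 [ 0.9979  0.0398  0.0515]
 [ 0.0525 -0.0234 -0.9983]]
```

play_rows:
  steps:
    - [0.03, 0.003, 0, 0]
    - [0.035, 0.004, 0, 0]
    - [0.035, 0.004, 0, 0]
    - [0.03, 0.006, 0, 0]
    - [0.01, 0, 0, 5.8]
    - [0, 0, 0, 5.8]
    - [0, 0, 0, 5.8]
    - [0, 0, 0, 5.8]
    - [0, 0, 0, 0]
    - [0, 0, 0, 0]

```text
t: 7.8
tcp_pos: [0.4808, 0.307, 0.3184]
eef_rot: [[0.383, 0.924, -0.022], [0.923, -0.381, 0.052], [0.039, -0.04, -0.998]]
force: [-0.5, 0.1, 0.7]
opening: 0.993
```

```bash
cat >> h.py <<'E'
def tool(target):
    s=r.sense(); d=np.array(target)-s["tcp_pos"]; R=s["eef_rot"]
    print("tcp",s["tcp_pos"].round(4),"delta tool",(d@R).round(4),"yaw y",np.degrees(np.arctan2(R[1,1],R[0,1])).round(1),"z",R[:,2].round(3),"F",s["force"].round(1),"t",round(s["t"],2),"op",round(s["opening"],3))
E
python3 - <<'E'
from h import *
tool([.479,.309,.2])
w=cam("wrist");a=cam("scene")
cv2.imwrite("pics/w5.png",w["pixels"][:,:,::-1])
zoom(a,240,0,400,200,4,"z20")
E
```

```text
tcp [0.4808 0.307  0.3184] delta tool [-0.0035  0.0023  0.1184] yaw y -22.4 z [-0.022  0.052 -0.998] F [-0.5  0.1  0.7] t 7.8 op 0.993
```

View pics/w5.png

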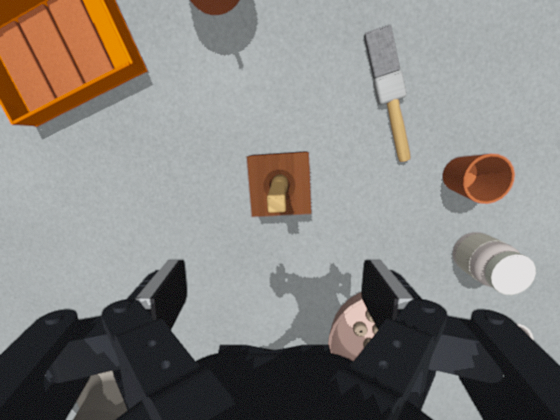

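View pics/z20.png

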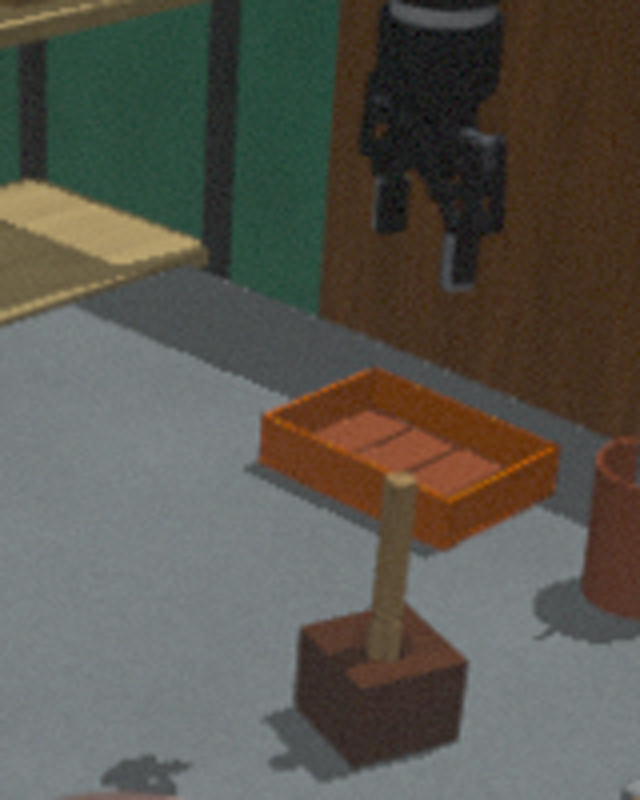

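```bash
python3 - <<'E'
from h import *
np.set_printoptions(precision=4,suppress=True)
a=cam("scene");w=cam("wrist");s=r.sense();R=s["eef_rot"];t=s["tcp_pos"]
for dz in (0,.013,.026,.038):
    print(dz,((proj(a,[t+R@[0,.046,-dz],t+R@[0,-.046,-dz]])-(240,0))*4), proj(w,[t+R@[.011,.0425,-dz],t+R@[.011,-.0425,-dz]]))
zoom(w,230,140,330,230,6,"z21")
E
```

```text
0 [[448.6634 351.8521]
 [383.366  292.7029]] [[341.2861 223.6371]
 [205.5505 223.582 ]]
0.013 [[450.4922 333.3504]
 [384.6954 274.8638]] [[346.1873 230.3869]
 [200.5943 230.3292]]
0.026 [[452.3327 314.6383]
 [386.0321 256.8384]] [[351.8522 238.1925]
 [194.8657 238.132 ]]
0.038 [[454.0418 297.1776]
 [387.2722 240.0336]] [[357.9246 246.5644]
 [188.725  246.501 ]]
```

View pics/z21.png

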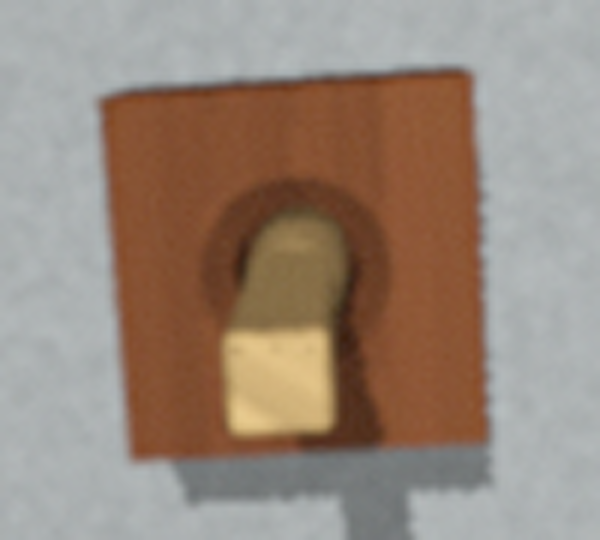

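```bash
python3 - <<'E'
from h import *
np.set_printoptions(precision=4,suppress=True)
w=cam("wrist")
Z=lambda x,y:(230+x/6-.4,140+y/6-.4)
P=onz(w,[Z(225,330),Z(332,325),Z(335,432),Z(232,436)],.204);e=np.roll(P,-1,0)-P
print("top",P.mean(0),np.linalg.norm(e,axis=1),np.degrees(np.arctan2(e[:,1],e[:,0])))
print("hole",onz(w,[Z(296,272)],.07))
# rod at mouth: low end of visible cylinder, front edge (300,208)
print(onz(w,[Z(300,208)],.07), onz(w,[Z(240,270),Z(350,270)],.09))
tool([.479,.309,.137])
E
```

```text
top [0.4795 0.3087 0.204 ] [0.018  0.0184 0.0175 0.0183] [ -19.3806 -110.3985  160.3357   70.9602]
hole [[0.479  0.3089 0.07  ]]
[[0.4857 0.3228 0.07  ]] [[0.4686 0.3166 0.09  ]
 [0.4922 0.307  0.09  ]]
tcp [0.4807 0.3071 0.3185] delta tool [-0.006   0.005   0.1813] yaw y -22.5 z [-0.022  0.052 -0.998] F [-0.6  0.6 -0.4] t 8.05 op 1.0
```

play_rows:
  steps:
    - [-0.003, 0.003, 0.02, -2.3]
    - [-0.002, 0.002, 0.03, 0]
    - [0, 0, 0.03, 0]
    - [0, 0, 0.02, 0]
    - [0, 0, 0, 0]

```text
t: 8.47
tcp_pos: [0.483, 0.3057, 0.2174]
eef_rot: [[0.34, 0.94, -0.015], [0.939, -0.339, 0.054], [0.046, -0.033, -0.998]]
force: [-0.9, -0.2, -1.1]
opening: 1.0
```

```bash
python3 - <<'E'
from h import *
tool([.478,.311,.137])
E
```

```text
tcp [0.483  0.3057 0.2174] delta tool [-0.0004 -0.0039  0.0806] yaw y -19.8 z [-0.015  0.054 -0.998] F [-0.9 -0.2 -1.1] t 8.47 op 1.0
```

play_rows:
  steps:
    - [0, -0.004, 0.02, 0]
    - [0, 0, 0.025, 0]
    - [0, 0, 0.02, 0]
    - [0, 0, 0.013, 0]
    - [0, 0, 0, 0]

```text
t: 8.88
tcp_pos: [0.4808, 0.3122, 0.1423]
eef_rot: [[0.337, 0.941, -0.009], [0.94, -0.336, 0.057], [0.051, -0.027, -0.998]]
force: [-1.0, -0.5, 0.6]
opening: 1.002
```

```bash
python3 - <<'E'
from h import *
tool([.478,.311,.137])
a=cam("scene");b=cam("side");w=cam("wrist")
zoom(a,270,40,400,200,5,"z22");zoom(b,120,200,280,400,4,"z23");cv2.imwrite("pics/w6.png",w["pixels"][:,:,::-1])
E
```

```text
tcp [0.4808 0.3122 0.1423] delta tool [-0.0023 -0.0021  0.0053] yaw y -19.6 z [-0.009  0.057 -0.998] F [-1.  -0.5  0.6] t 8.88 op 1.002
```

View pics/z22.png

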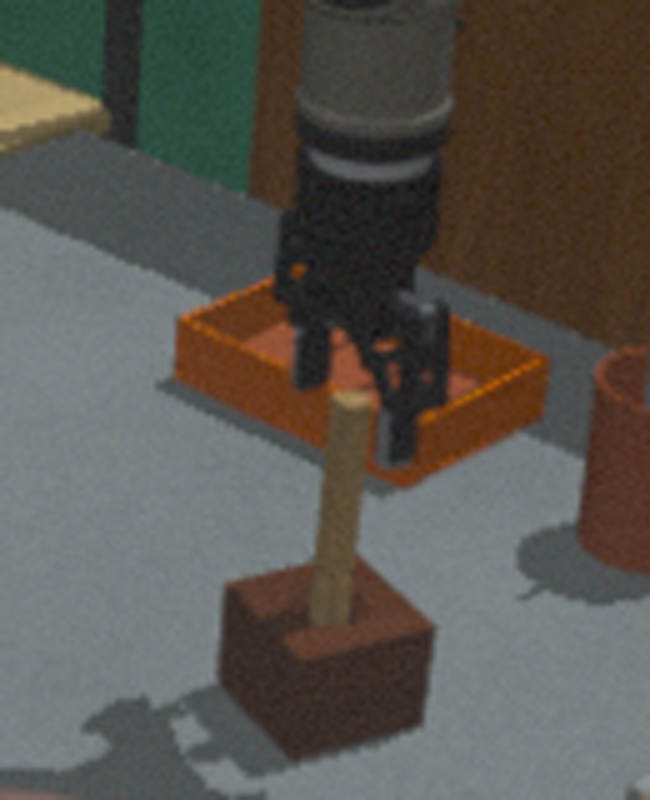

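View pics/z23.png

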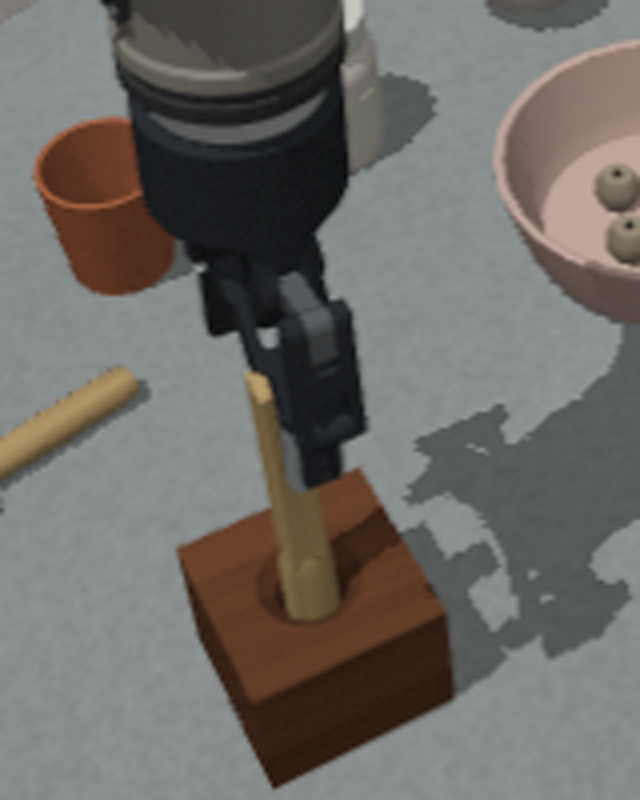

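View pics/w6.png

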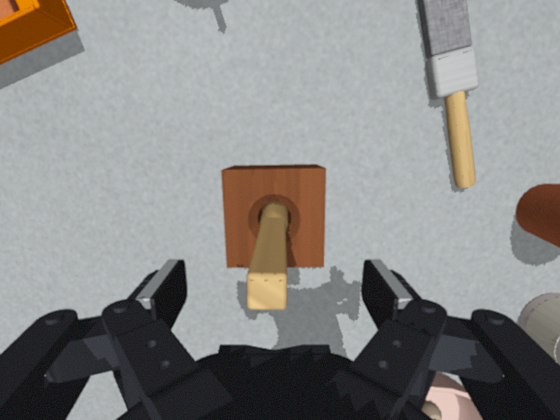

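play_rows:
  steps:
    - [-0.001, -0.002, 0.01, 0]
    - [0, 0, 0.01, 0]
    - [0, 0, 0, 0]

```text
t: 9.28
tcp_pos: [0.4825, 0.3147, 0.128]
eef_rot: [[0.337, 0.942, 0.004], [0.94, -0.336, 0.062], [0.06, -0.018, -0.998]]
force: [-0.7, 0.0, -0.7]
opening: 0.999
```

play_rows:
  steps:
    - [0, 0, 0, 0]
    - [0, 0, 0, 0]
    - [0, 0, 0, 0]
    - [0, 0, 0, 0]
    - [0, 0, 0, 0]
    - [0, 0, 0, 0]
    - [0, 0, 0, 0]
    - [0, 0, 0, 0]
  fingers: 255

```text
t: 9.95
tcp_pos: [0.483, 0.3149, 0.1291]
eef_rot: [[0.336, 0.942, 0.005], [0.94, -0.336, 0.063], [0.061, -0.016, -0.998]]
force: [-0.1, 0.1, -0.3]
opening: 0.197
```

```bash
python3 - <<'E'
from h import *
tool([.478,.311,.137])
a=cam("scene");b=cam("side");w=cam("wrist")
zoom(a,270,40,400,200,5,"z24");zoom(b,120,200,280,400,4,"z25");cv2.imwrite("pics/w7.png",w["pixels"][:,:,::-1])
E
```

```text
tcp [0.483  0.3149 0.1291] delta tool [-0.0049 -0.0035 -0.0082] yaw y -19.6 z [ 0.005  0.063 -0.998] F [-0.1  0.1 -0.3] t 9.95 op 0.197
```

View pics/z24.png

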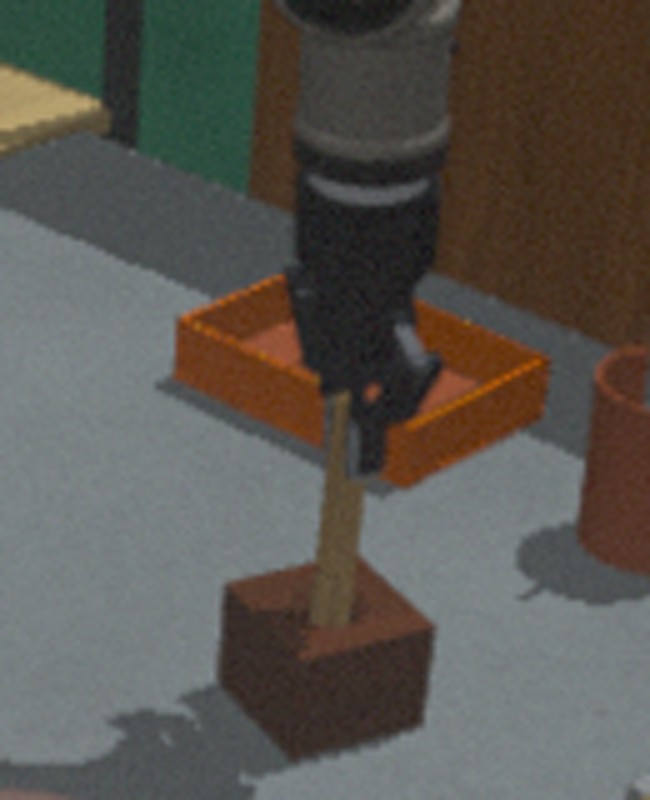

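View pics/z25.png

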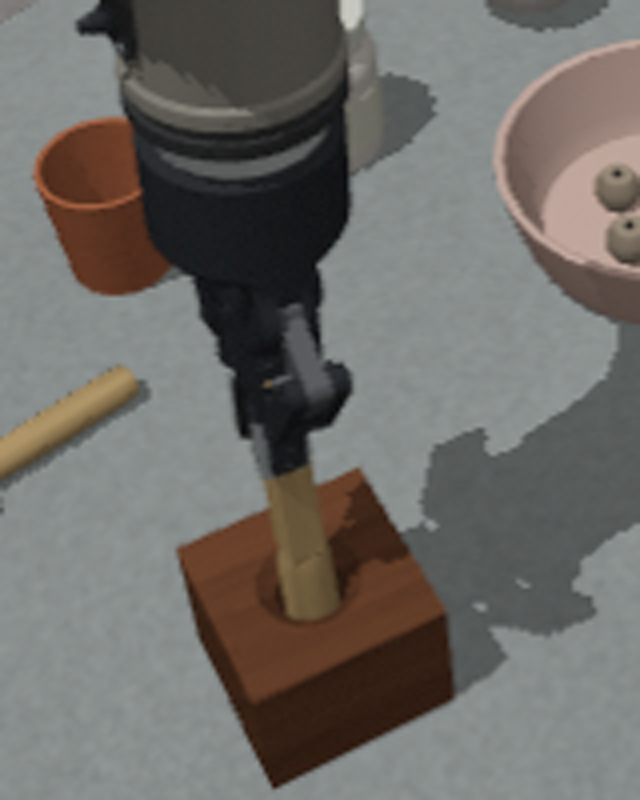

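View pics/w7.png

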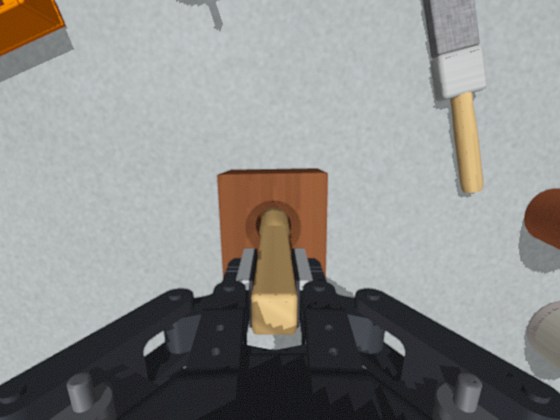

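play_rows:
  steps:
    - [0.001, 0, -0.01, 0]
    - [0.001, 0, -0.015, 0]
    - [0.001, 0, -0.02, 0]
    - [0.001, 0, -0.025, 0]
    - [0.001, 0, -0.025, 0]
    - [0, 0, -0.01, 0]
    - [0, 0, 0, 0]

```text
t: 10.68
tcp_pos: [0.4833, 0.3126, 0.2412]
eef_rot: [[0.337, 0.942, 0.002], [0.94, -0.336, 0.062], [0.059, -0.019, -0.998]]
force: [0.2, 0.7, -0.2]
opening: 0.205
```

```bash
python3 - <<'E'
from h import *
tool([.542,-.0126,.23])
a=cam("scene");b=cam("side");w=cam("wrist")
zoom(a,270,0,400,200,4,"z26");zoom(b,120,160,280,360,4,"z27")
E
```

```text
tcp [0.4833 0.3126 0.2412] delta tool [-0.2865  0.1648 -0.0088] yaw y -19.6 z [ 0.002  0.062 -0.998] F [ 0.2  0.7 -0.2] t 10.68 op 0.205
```

View pics/z26.png

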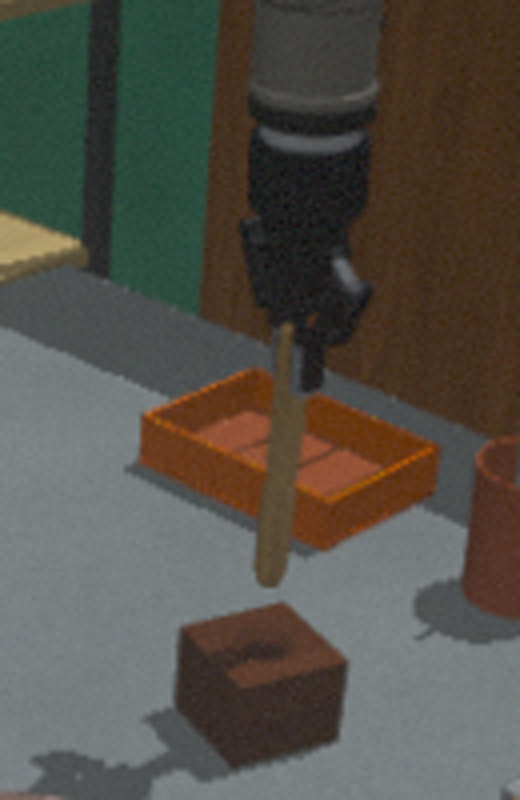

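View pics/z27.png

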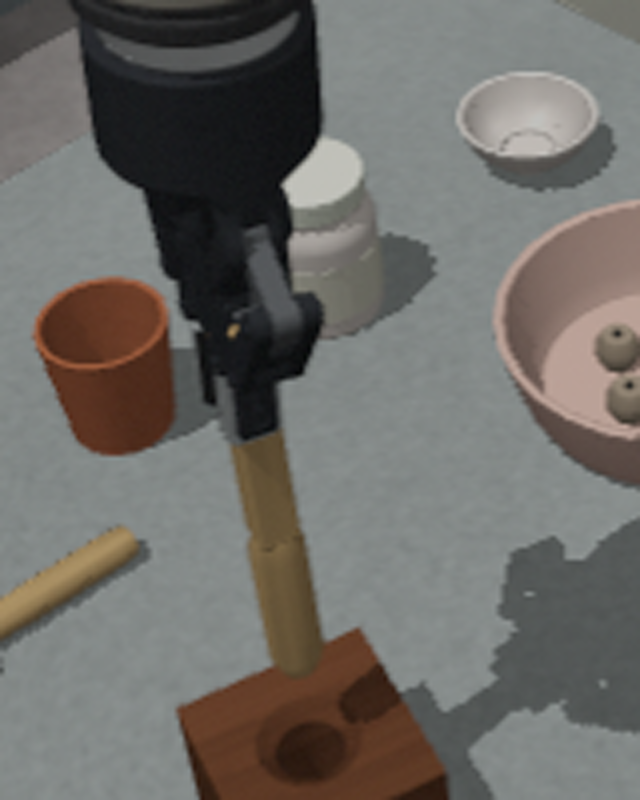

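```bash
python3 - <<'E'
from h import *
a=cam("scene");b=cam("side");s=r.sense()
P,e=tri(a,[(270+268/4-.4,0+580/4-.4)],b,[(120+295/4-.4,160+668/4-.4)]);print(P,e,s["tcp_pos"],P-s["tcp_pos"],(P-s["tcp_pos"])@s["eef_rot"])
u=tri(a,[(270+278/4-.4,0+460/4-.4)],b,[(120+272/4-.4,160+540/4-.4)]);print(u)
s0=cv2.imread("pics/scene0.png")
E
```

```text
[0.47815638 0.31003099 0.12152249] 0.0022915503851030153 [0.48155418 0.31194175 0.23654958] [-0.0033978  -0.00191076 -0.1150271 ] [-0.00912838  0.00023221  0.11473033]
(array([0.47209339, 0.3142109 , 0.21279217]), np.float64(0.0013049007666243))
```

```bash
cat > bowl.py <<'E'
from h import *
np.set_printoptions(precision=4,suppress=True)
def pinkmask(p):
    p=p.astype(int)
    return ((p[:,:,0]-p[:,:,1]>18)&(p[:,:,0]-p[:,:,1]<80)&(p[:,:,2]>.75*p[:,:,1])&(p[:,:,0]>80)&(abs(p[:,:,1]-p[:,:,2])<20)).astype(np.uint8)
def rim(d):
    m=pinkmask(d["pixels"]); n,l,st,_=cv2.connectedComponentsWithStats(m); k=1+st[1:,4].argmax()
    c=max(cv2.findContours((l==k).astype(np.uint8),cv2.RETR_EXTERNAL,cv2.CHAIN_APPROX_NONE)[0],key=len)
    P=onz(d,c[:,0,:],.06)[:,:2].astype(np.float32)
    return P
def beads(d,c,z=.02):
    p=d["pixels"].astype(int); m=pinkmask(d["pixels"])
    g=((m==0)&(p.max(2)-p.min(2)<60)).astype(np.uint8)
    return g
if __name__=="__main__":
    for n in("scene","side"):
        d=cam(n);P=rim(d)
        # far half of the rim only (upper image contour is true rim)
        e=d["eye"][:2]; c=P.mean(0); u=(c-e)/np.linalg.norm(c-e)
        F=P[((P-c)@u)>-0.0]
        A=np.c_[2*F,np.ones(len(F))]; x=np.linalg.lstsq(A,(F**2).sum(1),rcond=None)[0]
        print(n,len(F),x[:2],np.sqrt(x[2]+x[0]**2+x[1]**2))
    b=cam("side");a=cam("scene")
    zoom(b,235,195,345,295,7,"z28");zoom(a,220,190,320,270,7,"z29")
E
python3 bowl.py
```

```text
scene 156 [0.5246 0.0099] 0.06103175766475143
side 106 [ 0.5414 -0.0084] 0.09525335448367457
```

View pics/z28.png

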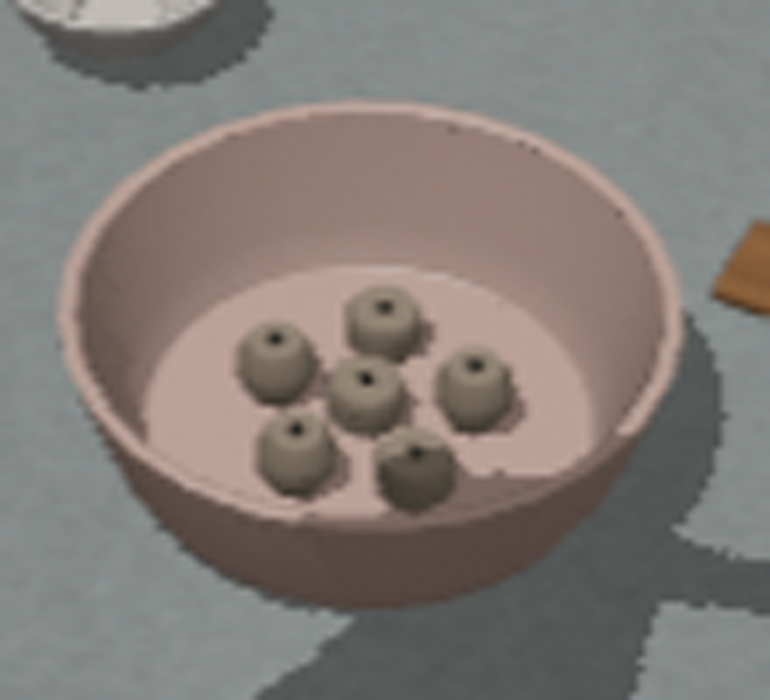

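View pics/z29.png

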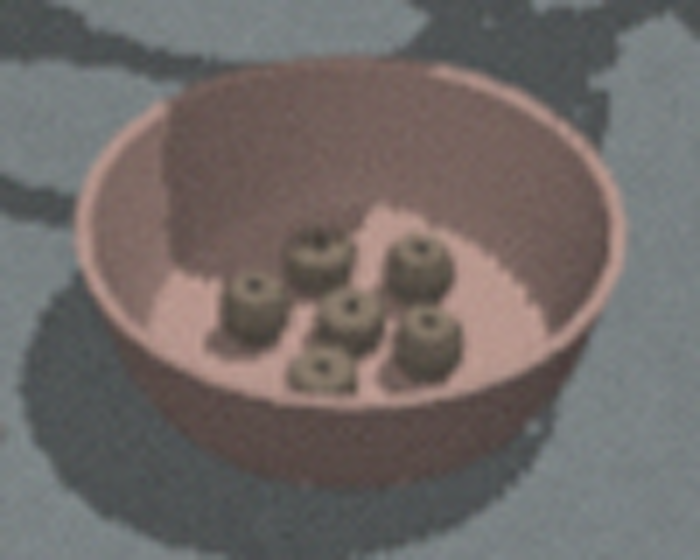

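```bash
python3 - <<'E'
from h import *
np.set_printoptions(precision=4,suppress=True)
b=cam("side");a=cam("scene")
S=lambda L:[(235+x/7-.4,195+y/7-.4) for x,y in L]; C=lambda L:[(220+x/7-.4,190+y/7-.4) for x,y in L]
def fit(F):
    F=F[:,:2];x=np.linalg.lstsq(np.c_[2*F,np.ones(len(F))],(F**2).sum(1),rcond=None)[0];return x[:2],np.sqrt(x[2]+x[0]**2+x[1]**2)
print("side",fit(onz(b,S([(60,310),(683,318),(375,102),(215,143),(540,148),(95,225),(640,225)]),.06)))
print("scene",fit(onz(a,C([(77,225),(627,235),(350,57),(165,103),(530,98)]),.06)))
s=onz(b,S([(275,338),(384,306),(474,362),(366,378),(295,428),(416,452)]),.025)
c=onz(a,C([(255,285),(320,238),(420,247),(348,298),(430,322),(323,368)]),.025)
print(s[:,:2]);print(c[:,:2])
w=cv2.imread("pics/wrist0.png")
d=dict(camera_matrix=b["camera_matrix"])
E
```

```text
side (array([ 0.5392, -0.0069]), np.float64(0.0959579410940386))
scene (array([ 0.5453, -0.013 ]), np.float64(0.09674415125904244))
[[ 0.5771 -0.0044]
 [ 0.5602 -0.0389]
 [ 0.5217 -0.0379]
 [ 0.5431 -0.0097]
 [ 0.5455  0.0219]
 [ 0.5102  0.0051]]
[[ 0.5171 -0.0345]
 [ 0.5135  0.0007]
 [ 0.5419  0.0242]
 [ 0.5449 -0.0147]
 [ 0.5741 -0.0021]
 [ 0.5663 -0.0467]]
```

play_rows:
  steps:
    - [-0.015, 0.012, -0.001, 0]
    - [-0.026, 0.02, -0.002, 0]
    - [-0.026, 0.02, -0.002, 0]
    - [-0.026, 0.02, -0.002, 0]
    - [-0.026, 0.02, -0.002, 0]
    - [-0.026, 0.02, -0.002, 0]
    - [-0.026, 0.02, -0.002, 0]
    - [-0.026, 0.02, -0.002, 0]
    - [-0.018, 0.015, -0.001, 0]
    - [0, 0, 0, 0]
    - [0, 0, 0, 0]

```text
t: 12.15
tcp_pos: [0.5701, 0.0426, 0.2348]
eef_rot: [[0.333, 0.943, -0.006], [0.941, -0.332, 0.06], [0.055, -0.026, -0.998]]
force: [-1.7, 0.8, -0.2]
opening: 0.205
```

```bash
python3 - <<'E'
from h import *
a=cam("scene");b=cam("side");tool([.5775,.031,.17])
zoom(a,190,80,350,270,4,"z30");zoom(b,210,100,360,300,4,"z31")
E
```

```text
tcp [0.5698 0.0438 0.2349] delta tool [-0.013   0.0132  0.064 ] yaw y -19.3 z [-0.006  0.06  -0.998] F [ 0.4  0.3 -0.6] t 12.25 op 0.202
```

View pics/z30.png

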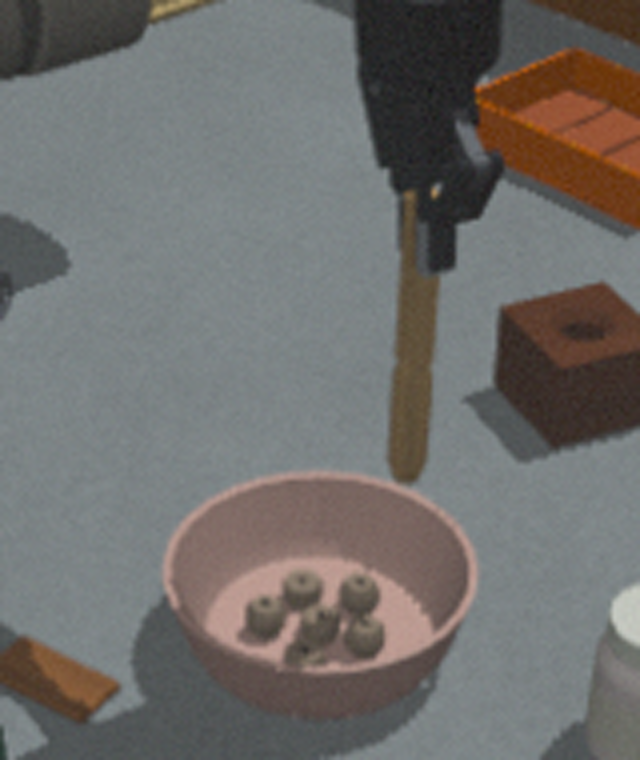

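View pics/z31.png

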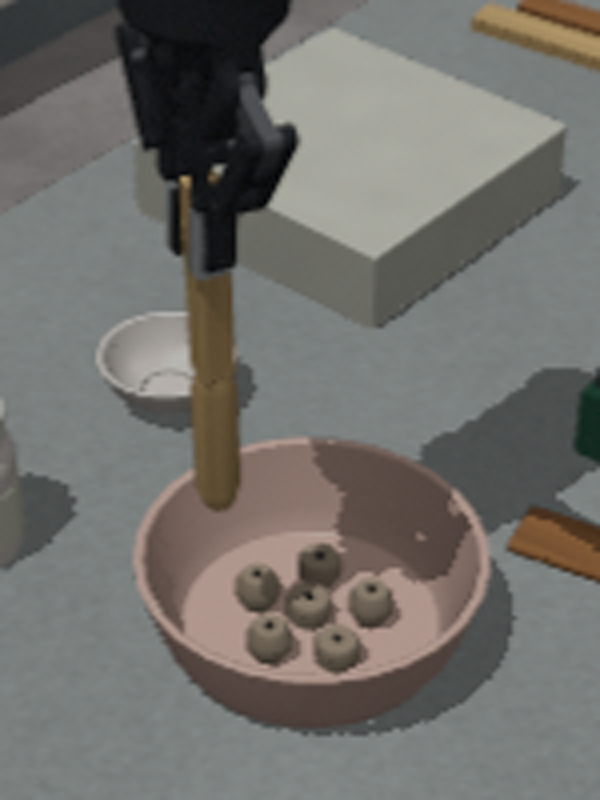

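```bash
python3 - <<'E'
from h import *
np.set_printoptions(precision=4,suppress=True)
a=cam("scene");b=cam("side");s=r.sense()
P,e=tri(a,[(190+407/4-.4,80+474/4-.4)],b,[(210+219/4-.4,100+500/4-.4)]);print(P,e,P-s["tcp_pos"],(P-s["tcp_pos"])@s["eef_rot"])
tool([.5775,.031,.17])
E
```

```text
[0.5653 0.0381 0.1164] 9.268966869217644e-05 [-0.0043 -0.0066 -0.1188] [-0.0142  0.0011  0.1182]
tcp [0.5696 0.0448 0.2351] delta tool [-0.014   0.0136  0.0642] yaw y -19.2 z [-0.006  0.06  -0.998] F [-0.3  0.6  0. ] t 12.35 op 0.203
```

play_rows:
  steps:
    - [-0.006, 0.008, 0, 0]
    - [-0.004, 0.005, 0.015, 0]
    - [0, 0, 0.02, 0]
    - [0, 0, 0.02, 0]
    - [0, 0, 0.009, 0]
    - [0, 0, 0, 0]
    - [0, 0, 0, 0]

```text
t: 12.93
tcp_pos: [0.5805, 0.0387, 0.1707]
eef_rot: [[0.32, 0.948, -0.0], [0.946, -0.319, 0.059], [0.056, -0.019, -0.998]]
force: [0.2, 0.2, -0.0]
opening: 0.199
```

```bash
python3 - <<'E'
from h import *
a=cam("scene");b=cam("side");tool([.578,.035,.129])
zoom(a,190,80,350,270,4,"z32");zoom(b,210,100,360,300,4,"z33")
E
```

```text
tcp [0.5809 0.0386 0.1714] delta tool [-0.0067 -0.0008  0.0421] yaw y -18.6 z [ 0.001  0.059 -0.998] F [ 0.5 -0.1  0.2] t 13.03 op 0.201
```

View pics/z33.png

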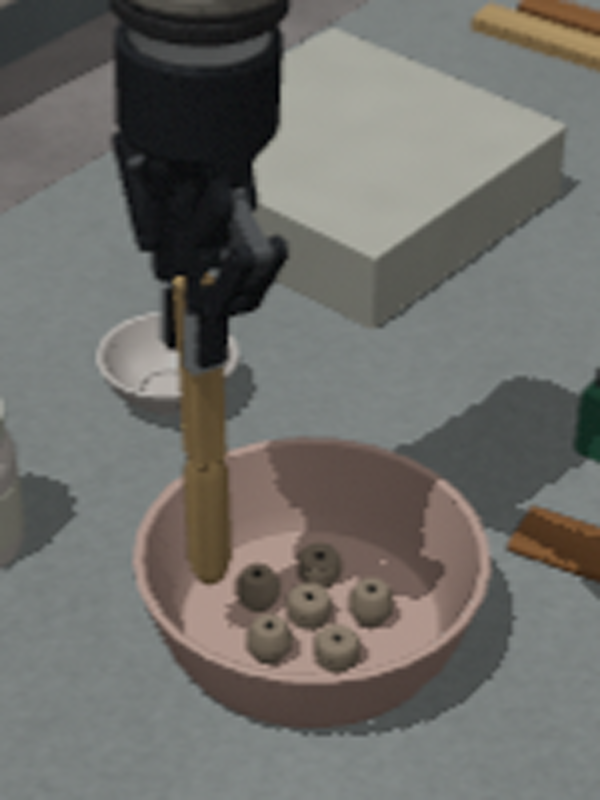

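View pics/z32.png

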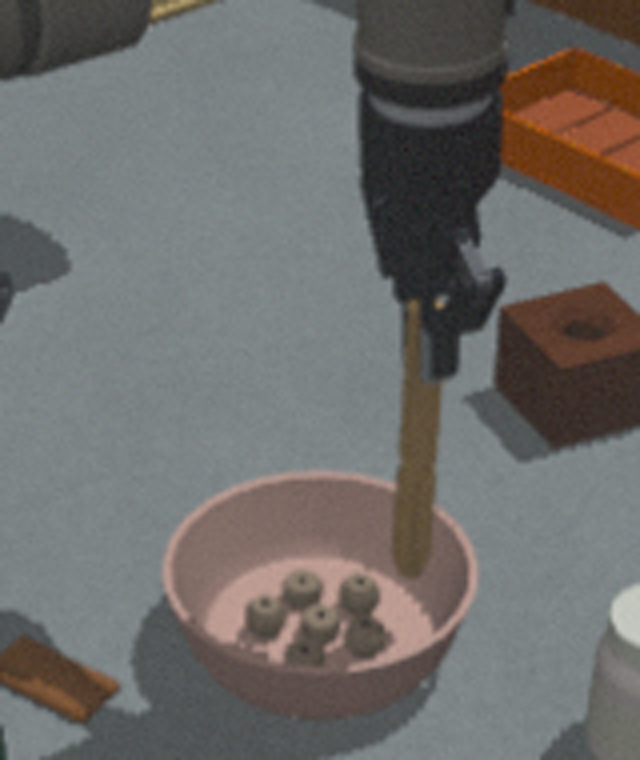

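play_rows:
  steps:
    - [-0.006, -0.001, 0, 0]
    - [-0.002, 0, 0.015, 0]
    - [0, 0, 0.015, 0]
    - [0, 0, 0.01, 0]
    - [0, 0, 0, 0]

```text
t: 13.45
tcp_pos: [0.5804, 0.0318, 0.1356]
eef_rot: [[0.319, 0.948, 0.012], [0.946, -0.319, 0.058], [0.058, -0.007, -0.998]]
force: [0.4, -0.7, -1.4]
opening: 0.204
```

```bash
cat >> h.py <<'E'
C=np.array([.542,-.0105])
def stir(r0,r1,n=12,step=15,zt=.129,ccw=1,off=None):
    s=r.sense();R=s["eef_rot"]; off=np.array([-.0142,.0011,.1182]) if off is None else off
    f=s["tcp_pos"]+R@off; v=f[:2]-C; th=np.arctan2(v[1],v[0]);
    print("foot",f.round(4),"r",np.hypot(*v).round(4),"th",np.degrees(th).round(1),"z",R[:,2].round(3),"F",s["force"].round(1),"t",round(s["t"],2),"op",round(s["opening"],3))
    p=f.copy(); rows=[]
    for i in range(1,n+1):
        a=th+ccw*np.radians(step)*i; rr=r0+(r1-r0)*i/n
        q=np.array([*(C+rr*np.array([np.cos(a),np.sin(a)])), p[2]+(zt-.1195-f[2])/n])
        rows.append([*((q-p)@R).round(4),0]); p=q
    print([[round(float(x),4) for x in w] for w in rows])
E
python3 - <<'E'
from h import *
tool([.578,.035,.129])
a=cam("scene");b=cam("side")
zoom(a,220,170,330,270,5,"z34");zoom(b,230,150,350,300,5,"z35")
stir(.045,.036)
E
```

```text
tcp [0.5804 0.0318 0.1356] delta tool [ 0.0019 -0.0032  0.0067] yaw y -18.6 z [ 0.012  0.058 -0.998] F [ 0.4 -0.7 -1.4] t 13.45 op 0.204
foot [0.5797 0.0248 0.0185] r 0.0516 th 43.1 z [ 0.015  0.057 -0.998] F [ 0.9 -0.8 -0.4] t 13.55 op 0.202
[[-0.0024, -0.0143, 0.0007, 0.0], [0.0004, -0.0115, 0.0008, 0.0], [-0.0026, -0.011, 0.0006, 0.0], [-0.0053, -0.0098, 0.0005, 0.0], [-0.0075, -0.0079, 0.0003, 0.0], [-0.0091, -0.0056, 0.0002, 0.0], [-0.0101, -0.003, 0.0002, 0.0], [-0.0103, -0.0003, 0.0001, 0.0], [-0.0099, 0.0023, 0.0002, 0.0], [-0.0087, 0.0047, 0.0002, 0.0], [-0.0071, 0.0067, 0.0003, 0.0], [-0.005, 0.0081, 0.0004, 0.0]]
```

View pics/z35.png

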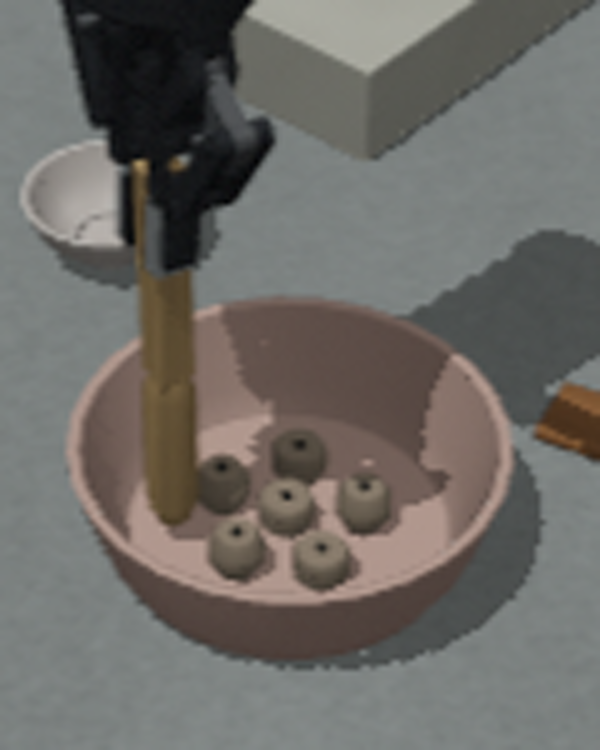

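View pics/z34.png

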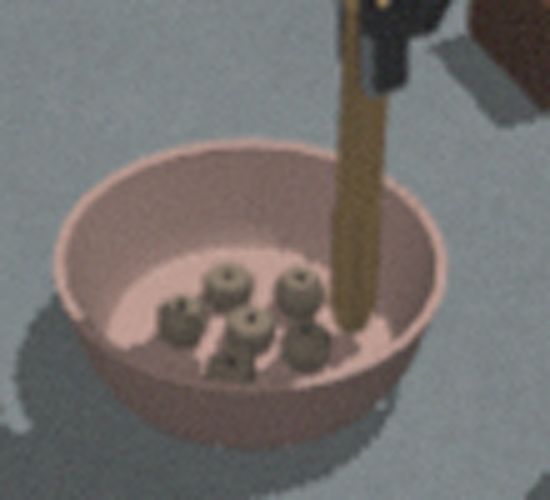

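play_rows:
  steps:
    - [0, -0.003, 0.004, 0]
    - [0, -0.009, 0.003, 0]
    - [-0.002, -0.01, 0.001, 0]
    - [-0.005, -0.01, 0, 0]
    - [-0.008, -0.008, 0, 0]
    - [-0.009, -0.006, 0, 0]

```text
t: 14.05
tcp_pos: [0.5323, 0.0249, 0.1317]
eef_rot: [[0.316, 0.948, 0.026], [0.947, -0.317, 0.057], [0.062, 0.006, -0.998]]
force: [0.6, 0.4, -0.2]
opening: 0.2
```

```bash
python3 - <<'E'
from h import *
stir(.04,.036)
E
```

```text
foot [0.5319 0.0179 0.0128] r 0.0301 th 109.5 z [ 0.026  0.057 -0.998] F [ 0.6  0.4 -0.2] t 14.05 op 0.2
[[0.0001, -0.0131, 0.0002, 0.0], [-0.0091, -0.0048, -0.0003, 0.0], [-0.01, -0.0022, -0.0004, 0.0], [-0.0101, 0.0004, -0.0003, 0.0], [-0.0096, 0.003, -0.0003, 0.0], [-0.0084, 0.0053, -0.0002, 0.0], [-0.0067, 0.0073, -0.0001, 0.0], [-0.0045, 0.0087, 0.0001, 0.0], [-0.0021, 0.0095, 0.0002, 0.0], [0.0004, 0.0096, 0.0004, 0.0], [0.0028, 0.0091, 0.0005, 0.0], [0.0051, 0.008, 0.0006, 0.0]]
```

play_rows:
  steps:
    - [0, -0.011, 0, 0]
    - [-0.008, -0.006, 0, 0]
    - [-0.01, -0.002, 0, 0]
    - [-0.01, 0, 0, 0]
    - [-0.01, 0.003, 0, 0]
    - [-0.008, 0.005, 0, 0]
    - [-0.007, 0.007, 0, 0]
    - [-0.005, 0.009, 0, 0]
    - [-0.002, 0.01, 0, 0]

```text
t: 14.8
tcp_pos: [0.5272, -0.0446, 0.131]
eef_rot: [[0.317, 0.948, 0.031], [0.947, -0.318, 0.056], [0.063, 0.012, -0.998]]
force: [-0.4, 1.5, -0.0]
opening: 0.202
```

```bash
python3 - <<'E'
from h import *
stir(.036,.036)
b=cam("side");zoom(b,230,150,350,300,5,"z36")
E
```

```text
foot [ 0.5274 -0.0518  0.0122] r 0.0438 th -109.4 z [ 0.031  0.056 -0.998] F [-0.4  1.5 -0. ] t 14.8 op 0.202
[[0.0088, 0.0095, 0.0009, 0.0], [0.0034, 0.0087, 0.0005, 0.0], [0.0056, 0.0075, 0.0007, 0.0], [0.0073, 0.0058, 0.0008, 0.0], [0.0086, 0.0037, 0.0008, 0.0], [0.0093, 0.0014, 0.0008, 0.0], [0.0093, -0.0011, 0.0008, 0.0], [0.0087, -0.0035, 0.0007, 0.0], [0.0075, -0.0056, 0.0006, 0.0], [0.0058, -0.0074, 0.0005, 0.0], [0.0037, -0.0086, 0.0004, 0.0], [0.0014, -0.0093, 0.0002, 0.0]]
```

View pics/z36.png

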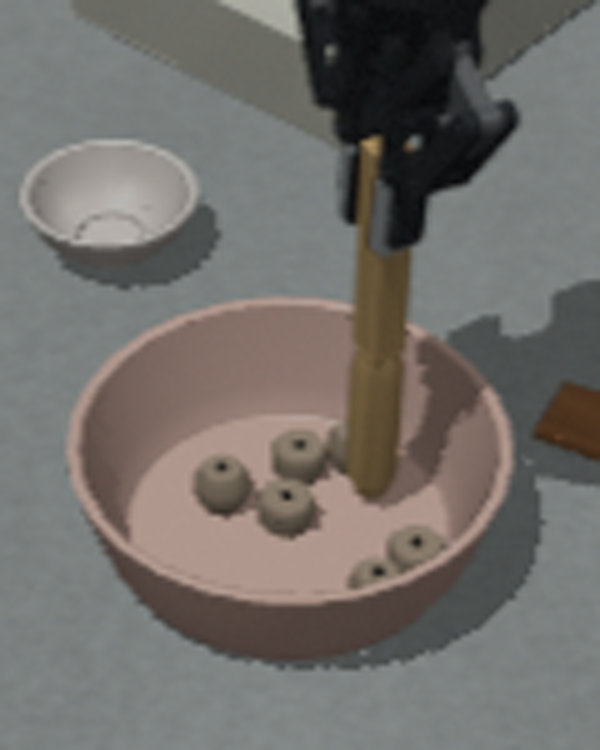

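play_rows:
  steps:
    - [0.006, 0.009, 0, 0]
    - [0.005, 0.009, 0, 0]
    - [0.006, 0.008, 0.001, 0]
    - [0.008, 0.006, 0, 0]
    - [0.009, 0.004, 0.001, 0]
    - [0.01, 0.001, 0, 0]
    - [0.01, -0.001, 0.001, 0]
    - [0.009, -0.004, 0, 0]
    - [0.008, -0.006, 0, 0]
    - [0.006, -0.008, 0, 0]
    - [0.003, -0.009, 0, 0]

```text
t: 15.77
tcp_pos: [0.567, 0.0282, 0.13]
eef_rot: [[0.321, 0.947, 0.028], [0.945, -0.322, 0.054], [0.06, 0.009, -0.998]]
force: [-0.0, 0.6, 0.1]
opening: 0.199
```

```bash
python3 - <<'E'
from h import *
stir(.037,.037)
E
```

```text
foot [0.5668 0.0209 0.0111] r 0.04 th 51.7 z [ 0.028  0.054 -0.998] F [-0.   0.6  0.1] t 15.77 op 0.199
[[-0.0008, -0.0104, -0.0, 0.0], [-0.0005, -0.0096, 0.0, 0.0], [-0.003, -0.0092, -0.0001, 0.0], [-0.0053, -0.0081, -0.0003, 0.0], [-0.0072, -0.0065, -0.0004, 0.0], [-0.0086, -0.0044, -0.0004, 0.0], [-0.0094, -0.002, -0.0005, 0.0], [-0.0096, 0.0005, -0.0004, 0.0], [-0.0092, 0.003, -0.0004, 0.0], [-0.0081, 0.0053, -0.0003, 0.0], [-0.0065, 0.0072, -0.0002, 0.0], [-0.0044, 0.0086, -0.0001, 0.0]]
```

play_rows:
  steps:
    - [-0.001, -0.01, 0, 0]
    - [-0.001, -0.01, 0, 0]
    - [-0.003, -0.009, 0, 0]
    - [-0.005, -0.008, 0, 0]
    - [-0.007, -0.006, 0, 0]
    - [-0.009, -0.004, -0.001, 0]
    - [-0.009, -0.002, 0, 0]
    - [-0.01, 0, -0.001, 0]
    - [-0.009, 0.003, 0, 0]
    - [-0.008, 0.005, 0, 0]
    - [-0.006, 0.007, 0, 0]
    - [-0.004, 0.009, 0, 0]

```text
t: 16.77
tcp_pos: [0.515, -0.0291, 0.1316]
eef_rot: [[0.315, 0.948, 0.042], [0.947, -0.317, 0.056], [0.067, 0.022, -0.998]]
force: [0.1, 0.5, 0.3]
opening: 0.198
```

```bash
python3 - <<'E'
from h import *
stir(.037,.037)
b=cam("side");zoom(b,230,150,350,300,5,"z37")
E
```

```text
foot [ 0.5165 -0.0362  0.0128] r 0.0362 th -134.8 z [ 0.042  0.056 -0.998] F [0.1 0.5 0.3] t 16.77 op 0.198
[[-0.0038, 0.0088, 0.0002, 0.0], [-0.0007, 0.0096, 0.0004, 0.0], [0.0018, 0.0095, 0.0006, 0.0], [0.0042, 0.0087, 0.0007, 0.0], [0.0063, 0.0073, 0.0009, 0.0], [0.008, 0.0054, 0.0009, 0.0], [0.0091, 0.0031, 0.0009, 0.0], [0.0096, 0.0006, 0.0009, 0.0], [0.0094, -0.0019, 0.0009, 0.0], [0.0086, -0.0043, 0.0008, 0.0], [0.0072, -0.0064, 0.0006, 0.0], [0.0054, -0.008, 0.0005, 0.0]]
```

View pics/z37.png

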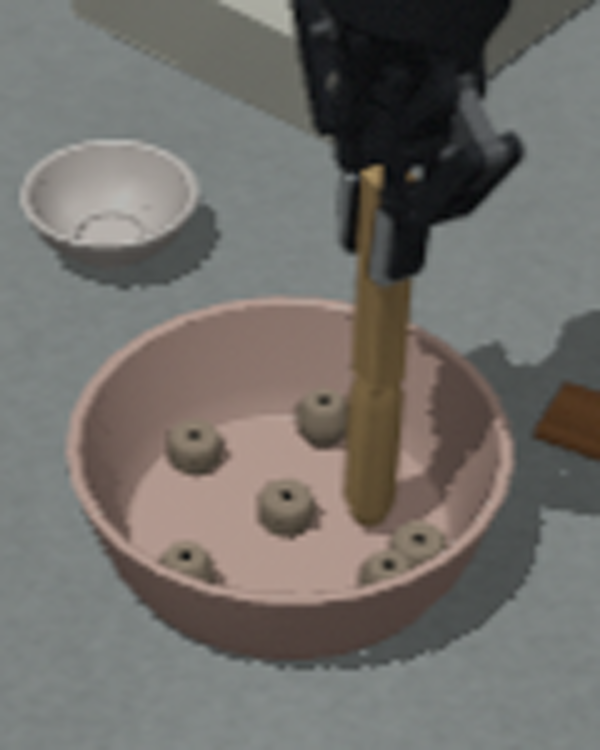

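play_rows:
  steps:
    - [-0.003, 0.009, 0, 0]
    - [-0.001, 0.01, 0.001, 0]
    - [0.002, 0.01, 0.001, 0]
    - [0.004, 0.009, 0.001, 0]
    - [0.006, 0.007, 0.001, 0]
    - [0.008, 0.005, 0.001, 0]
    - [0.009, 0.003, 0.001, 0]
    - [0.01, 0.001, 0.001, 0]
    - [0.009, -0.002, 0.001, 0]
    - [0.009, -0.004, 0.001, 0]
    - [0.007, -0.006, 0, 0]
    - [0.005, -0.008, 0, 0]

```text
t: 17.82
tcp_pos: [0.5743, 0.0194, 0.1243]
eef_rot: [[0.32, 0.947, 0.034], [0.945, -0.321, 0.052], [0.06, 0.016, -0.998]]
force: [0.3, -0.8, 0.5]
opening: 0.202
```

```bash
python3 - <<'E'
from h import *
stir(.037,.037)
E
```

```text
foot [0.5749 0.0117 0.0055] r 0.0397 th 34.1 z [ 0.034  0.052 -0.998] F [ 0.3 -0.8  0.5] t 17.82 op 0.202
[[0.0027, -0.01, -0.0003, 0.0], [0.0025, -0.0093, -0.0003, 0.0], [-0.0, -0.0097, -0.0005, 0.0], [-0.0025, -0.0093, -0.0006, 0.0], [-0.0048, -0.0083, -0.0008, 0.0], [-0.0068, -0.0068, -0.0009, 0.0], [-0.0084, -0.0048, -0.0009, 0.0], [-0.0093, -0.0024, -0.0009, 0.0], [-0.0096, 0.0001, -0.0009, 0.0], [-0.0093, 0.0026, -0.0009, 0.0], [-0.0083, 0.0049, -0.0008, 0.0], [-0.0068, 0.0069, -0.0006, 0.0]]
```

play_rows:
  steps:
    - [0.002, -0.01, -0.004, 0]
    - [0.002, -0.009, -0.002, 0]
    - [0, -0.01, -0.001, 0]
    - [-0.002, -0.009, 0, 0]
    - [-0.005, -0.008, 0, 0]
    - [-0.007, -0.007, 0, 0]
    - [-0.008, -0.005, -0.001, 0]
    - [-0.009, -0.002, 0, 0]
    - [-0.01, 0, -0.001, 0]
    - [-0.009, 0.003, 0, 0]
    - [-0.008, 0.005, 0, 0]
    - [-0.006, 0.007, 0, 0]

```text
t: 18.82
tcp_pos: [0.5019, -0.0179, 0.131]
eef_rot: [[0.316, 0.948, 0.037], [0.946, -0.318, 0.059], [0.068, 0.016, -0.998]]
force: [-0.6, 0.2, -0.7]
opening: 0.203
```

```bash
python3 - <<'E'
from h import *
stir(.037,.037)
b=cam("side");zoom(b,230,150,350,300,5,"z38")
E
```

```text
foot [ 0.5028 -0.0248  0.0122] r 0.0417 th -160.0 z [ 0.037  0.059 -0.998] F [-0.6  0.2 -0.7] t 18.82 op 0.203
[[-0.0038, 0.0106, 0.0001, 0.0], [-0.0047, 0.0084, 0.0, 0.0], [-0.0024, 0.0094, 0.0002, 0.0], [0.0001, 0.0097, 0.0004, 0.0], [0.0026, 0.0093, 0.0006, 0.0], [0.0049, 0.0083, 0.0007, 0.0], [0.0069, 0.0067, 0.0008, 0.0], [0.0084, 0.0047, 0.0009, 0.0], [0.0093, 0.0023, 0.0009, 0.0], [0.0096, -0.0002, 0.0009, 0.0], [0.0093, -0.0027, 0.0008, 0.0], [0.0083, -0.005, 0.0007, 0.0]]
```

View pics/z38.png

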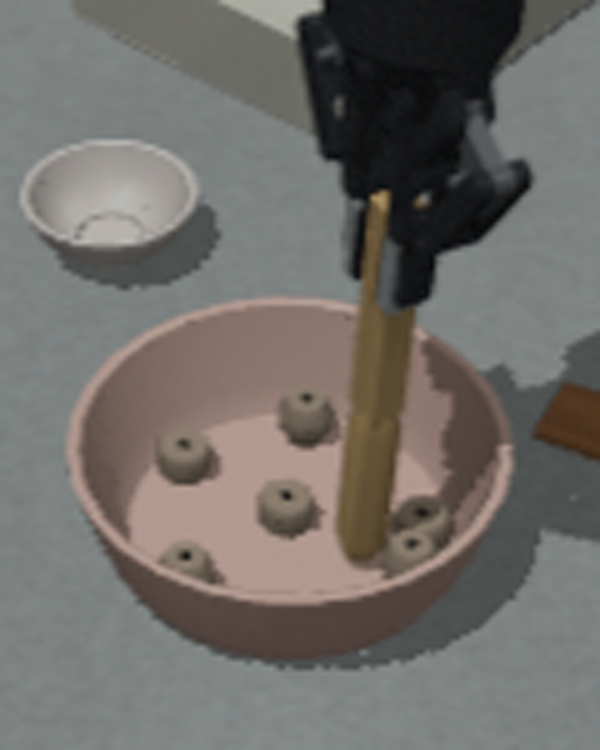

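play_rows:
  steps:
    - [-0.002, 0.01, 0, 0]
    - [-0.004, 0.009, 0, 0]
    - [-0.002, 0.009, 0, 0]
    - [0, 0.01, 0, 0]
    - [0.003, 0.009, 0, 0]
    - [0.005, 0.008, 0.001, 0]
    - [0.007, 0.007, 0, 0]
    - [0.008, 0.005, 0.001, 0]
    - [0.009, 0.002, 0, 0]
    - [0.01, 0, 0, 0]
    - [0.009, -0.003, 0, 0]
    - [0.008, -0.005, 0, 0]

```text
t: 19.87
tcp_pos: [0.5796, 0.0021, 0.1268]
eef_rot: [[0.323, 0.946, 0.018], [0.945, -0.324, 0.053], [0.056, -0.0, -0.998]]
force: [-0.7, -0.1, 0.3]
opening: 0.204
```

```bash
python3 - <<'E'
from h import *
stir(.036,.030)
E
```

```text
foot [ 0.5782 -0.0054  0.008 ] r 0.0366 th 8.0 z [ 0.018  0.053 -0.998] F [-0.7 -0.1  0.3] t 19.87 op 0.204
[[0.0072, -0.0062, 0.0003, 0.0], [0.0056, -0.0073, 0.0002, 0.0], [0.0035, -0.0084, 0.0001, 0.0], [0.0012, -0.0089, -0.0001, 0.0], [-0.0012, -0.0087, -0.0002, 0.0], [-0.0033, -0.008, -0.0003, 0.0], [-0.0052, -0.0068, -0.0004, 0.0], [-0.0067, -0.0051, -0.0005, 0.0], [-0.0077, -0.0031, -0.0006, 0.0], [-0.0081, -0.001, -0.0006, 0.0], [-0.0079, 0.0011, -0.0006, 0.0], [-0.0073, 0.0031, -0.0005, 0.0]]
```

play_rows:
  steps:
    - [0.007, -0.006, -0.002, 0]
    - [0.006, -0.008, -0.001, 0]
    - [0.003, -0.009, 0, 0]
    - [0.001, -0.01, 0, 0]
    - [-0.001, -0.01, 0, 0]
    - [-0.004, -0.009, 0, 0]
    - [-0.006, -0.008, 0, 0]
    - [-0.008, -0.006, -0.001, 0]
    - [-0.009, -0.003, 0, 0]
    - [-0.009, -0.001, -0.001, 0]
    - [-0.009, 0.001, 0, 0]
    - [-0.008, 0.004, 0, 0]

```text
t: 20.87
tcp_pos: [0.5023, -0.0071, 0.1349]
eef_rot: [[0.314, 0.949, 0.036], [0.948, -0.315, 0.049], [0.058, 0.019, -0.998]]
force: [0.7, -0.3, -0.2]
opening: 0.201
```

```bash
python3 - <<'E'
from h import *
stir(.037,.037)
b=cam("side");zoom(b,230,150,350,300,5,"z39")
E
```

```text
foot [ 0.5032 -0.0151  0.0161] r 0.0391 th -173.3 z [ 0.036  0.049 -0.998] F [ 0.7 -0.3 -0.2] t 20.87 op 0.201
[[-0.0073, 0.0071, 0.0003, 0.0], [-0.0065, 0.0071, 0.0003, 0.0], [-0.0045, 0.0086, 0.0004, 0.0], [-0.0021, 0.0094, 0.0006, 0.0], [0.0004, 0.0096, 0.0008, 0.0], [0.0029, 0.0092, 0.0009, 0.0], [0.0052, 0.0081, 0.001, 0.0], [0.0071, 0.0065, 0.0011, 0.0], [0.0085, 0.0044, 0.0011, 0.0], [0.0094, 0.0021, 0.0011, 0.0], [0.0096, -0.0005, 0.0011, 0.0], [0.0092, -0.0029, 0.001, 0.0]]
```

View pics/z39.png

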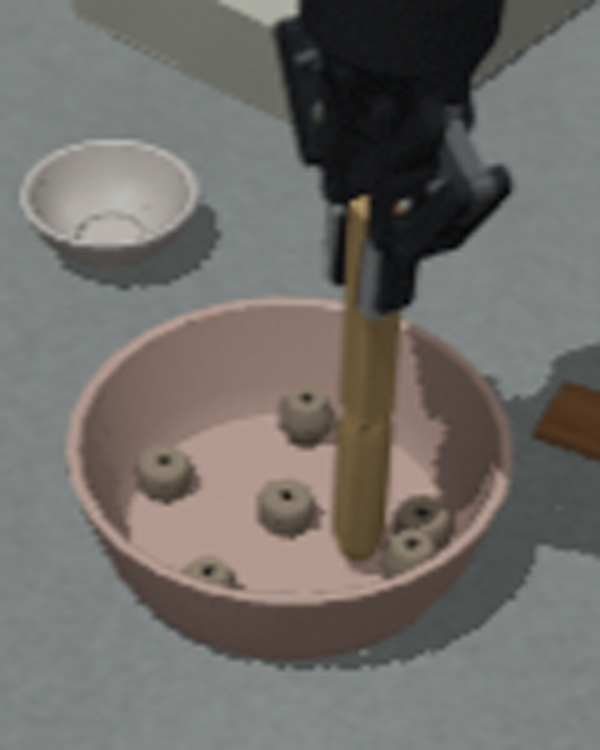

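play_rows:
  steps:
    - [-0.006, 0.007, 0.002, 0]
    - [-0.006, 0.008, 0.002, 0]
    - [-0.004, 0.009, 0.001, 0]
    - [-0.002, 0.01, 0.001, 0]
    - [0, 0.01, 0, 0]
    - [0.003, 0.009, 0, 0]
    - [0.005, 0.008, 0.001, 0]
    - [0.007, 0.006, 0, 0]
    - [0.009, 0.004, 0, 0]
    - [0.009, 0.002, 0, 0]
    - [0.01, 0, 0, 0]
    - [0.009, -0.003, 0, 0]

```text
t: 21.92
tcp_pos: [0.587, -0.0043, 0.1248]
eef_rot: [[0.324, 0.946, 0.023], [0.944, -0.324, 0.055], [0.06, 0.004, -0.998]]
force: [-1.4, -1.9, 0.2]
opening: 0.203
```

```bash
python3 - <<'E'
from h import *
stir(.036,.014,n=12,step=20)
E
```

```text
foot [ 0.5862 -0.0116  0.0059] r 0.0442 th -1.4 z [ 0.023  0.055 -0.998] F [-1.4 -1.9  0.2] t 21.92 op 0.203
[[0.0075, -0.015, 0.0001, 0.0], [0.0065, -0.0097, 0.0001, 0.0], [0.0025, -0.0108, -0.0002, 0.0], [-0.0013, -0.0103, -0.0004, 0.0], [-0.0046, -0.0086, -0.0006, 0.0], [-0.0069, -0.006, -0.0007, 0.0], [-0.008, -0.003, -0.0008, 0.0], [-0.0079, 0.0001, -0.0008, 0.0], [-0.0068, 0.0027, -0.0007, 0.0], [-0.0049, 0.0046, -0.0006, 0.0], [-0.0026, 0.0055, -0.0004, 0.0], [-0.0003, 0.0055, -0.0003, 0.0]]
```

play_rows:
  steps:
    - [0.005, -0.012, -0.004, 0]
    - [0.006, -0.01, 0, 0]
    - [0.003, -0.011, 0, 0]
    - [-0.001, -0.01, 0, 0]
    - [-0.005, -0.009, 0, 0]
    - [-0.007, -0.006, 0, 0]
    - [-0.008, -0.003, -0.001, 0]
    - [-0.008, 0, -0.001, 0]
    - [-0.007, 0.003, 0, 0]
    - [-0.005, 0.005, 0, 0]
    - [-0.003, 0.006, 0, 0]

```text
t: 22.83
tcp_pos: [0.5247, -0.0102, 0.1318]
eef_rot: [[0.316, 0.948, 0.028], [0.947, -0.317, 0.056], [0.062, 0.008, -0.998]]
force: [0.9, -0.5, 0.5]
opening: 0.2
```

```bash
python3 - <<'E'
from h import *
stir(.025,.03,n=8,step=20)
b=cam("side");zoom(b,230,150,350,300,5,"z40");a=cam("scene");zoom(a,220,170,330,270,5,"z41")
E
```

```text
foot [ 0.5246 -0.0174  0.0129] r 0.0187 th -158.5 z [ 0.028  0.056 -0.998] F [ 0.9 -0.5  0.5] t 22.83 op 0.2
[[-0.0102, 0.0015, -0.0002, 0.0], [-0.0037, 0.0082, 0.0003, 0.0], [-0.0007, 0.0092, 0.0005, 0.0], [0.0026, 0.0091, 0.0007, 0.0], [0.0057, 0.0078, 0.0008, 0.0], [0.0082, 0.0055, 0.001, 0.0], [0.0098, 0.0024, 0.0011, 0.0], [0.0102, -0.0012, 0.0011, 0.0]]
```

View pics/z40.png

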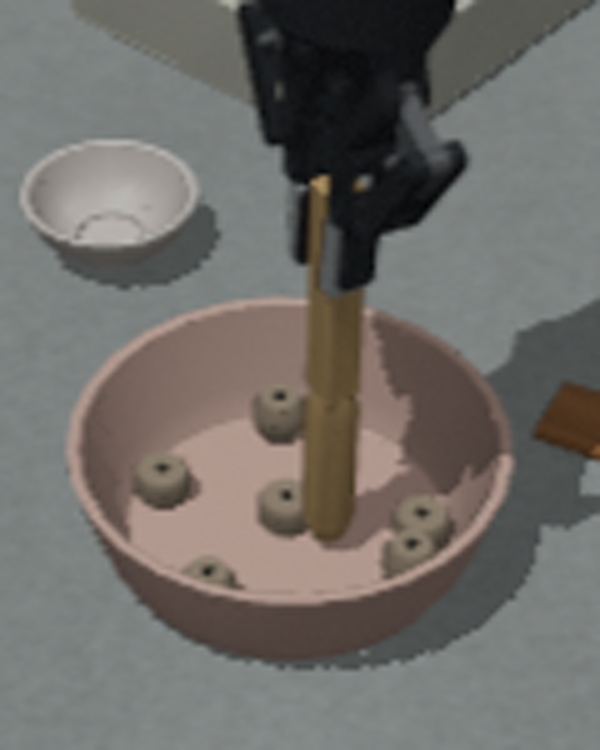

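View pics/z41.png

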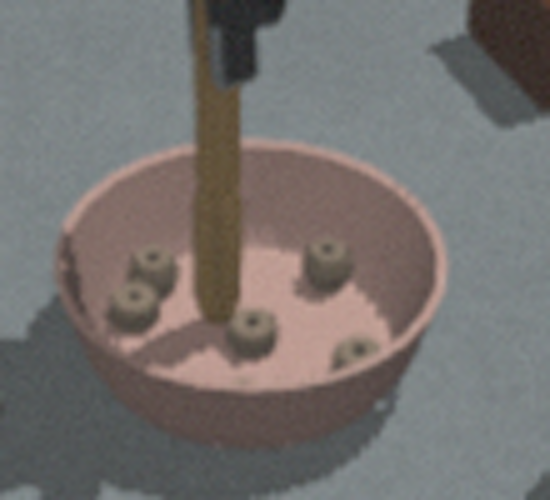

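play_rows:
  steps:
    - [0.002, 0.007, 0, 0]
    - [0.003, 0.008, 0, 0]
    - [0.002, 0.007, 0, 0]
    - [-0.002, -0.006, 0, 0]
    - [0.001, 0, -0.01, 0]
    - [0.001, 0, -0.02, 0]
    - [0.002, 0, -0.025, 0]
    - [0.002, 0, -0.025, 0]
    - [0.002, 0, -0.025, 0]
    - [0, 0, 0, 0]
    - [0, 0, 0, 0]

```text
t: 23.85
tcp_pos: [0.5438, -0.0074, 0.2432]
eef_rot: [[0.316, 0.949, 0.024], [0.947, -0.317, 0.057], [0.062, 0.004, -0.998]]
force: [-0.2, 0.5, -0.7]
opening: 0.203
```

```bash
python3 - <<'E'
from h import *
stir(.025,.03,n=1)
b=cam("side");zoom(b,210,90,360,300,4,"z42");a=cam("scene");zoom(a,190,60,350,270,4,"z43")
tool([.483,.316,.24])
E
```

```text
foot [ 0.5432 -0.0144  0.1244] r 0.004 th -72.4 z [ 0.024  0.057 -0.998] F [-0.2  0.5 -0.7] t 23.85 op 0.203
[[-0.0227, 0.0204, 0.1138, 0.0]]
tcp [ 0.5438 -0.0074  0.2425] delta tool [ 0.2868 -0.1601  0.0197] yaw y -18.5 z [ 0.023  0.058 -0.998] F [ 0.5  0.6 -0.6] t 23.95 op 0.204
```

View pics/z42.png

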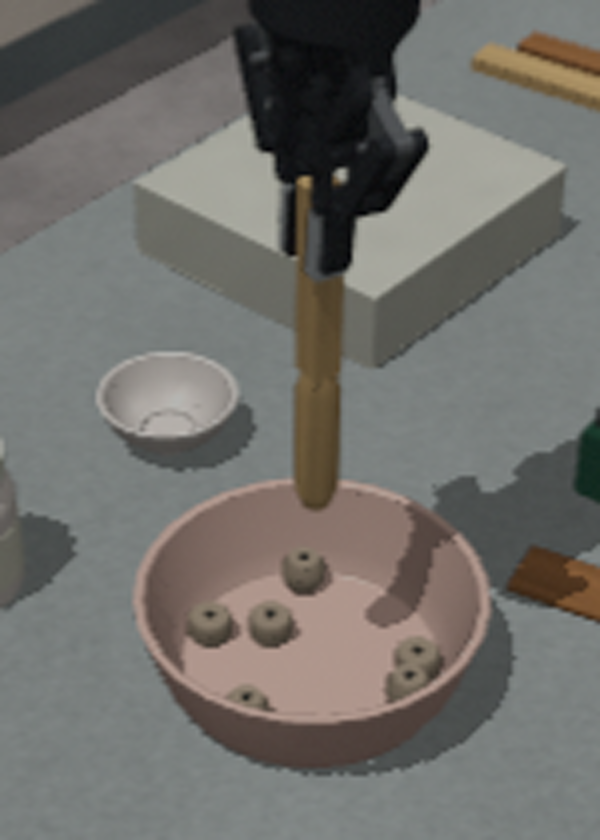

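View pics/z43.png

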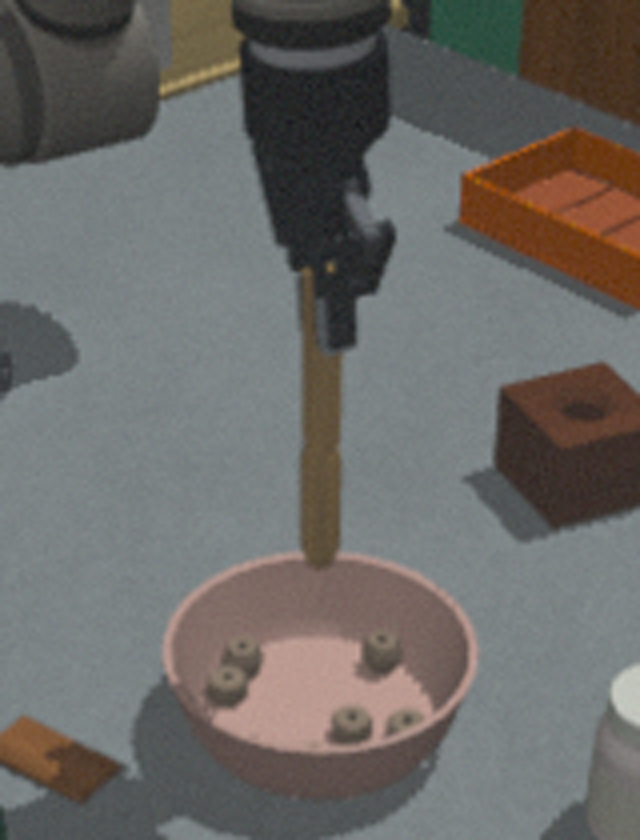

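play_rows:
  steps:
    - [0.015, -0.008, 0.001, 0]
    - [0.03, -0.017, 0.002, 0]
    - [0.03, -0.017, 0.002, 0]
    - [0.03, -0.017, 0.002, 0]
    - [0.03, -0.017, 0.002, 0]
    - [0.03, -0.017, 0.002, 0]
    - [0.03, -0.017, 0.002, 0]
    - [0.03, -0.017, 0.002, 0]
    - [0.03, -0.017, 0.002, 0]
    - [0.02, -0.012, 0.001, 0]
    - [0, 0, 0, 0]
    - [0, 0, 0, 0]

```text
t: 24.95
tcp_pos: [0.4729, 0.3148, 0.2254]
eef_rot: [[0.322, 0.947, -0.004], [0.946, -0.321, 0.051], [0.047, -0.02, -0.999]]
force: [-0.7, -0.0, -0.6]
opening: 0.201
```

```bash
cat >> h.py <<'E'
def foot(target):
    s=r.sense();R=s["eef_rot"];f=s["tcp_pos"]+R@np.array([-.0142,.0011,.1182]);d=np.array(target)-f
    print("foot",f.round(4),"dworld",d.round(4),"dtool",(d@R).round(4),"z",R[:,2].round(3),"up",R[2].round(3),"F",s["force"].round(1),"t",round(s["t"],2))
E
python3 - <<'E'
from h import *
foot([.479,.309,.09])
b=cam("side");zoom(b,120,180,280,380,4,"z44");a=cam("scene");zoom(a,270,30,400,200,5,"z45")
foot([.479,.309,.09])
E
```

```text
foot [0.469  0.3071 0.1067] dworld [ 0.01    0.0019 -0.0167] dtool [0.0043 0.0092 0.0167] z [-0.004  0.051 -0.999] up [ 0.047 -0.02  -0.999] F [-0.7 -0.  -0.6] t 24.95
foot [0.4695 0.306  0.107 ] dworld [ 0.0095  0.003  -0.017 ] dtool [0.0051 0.0083 0.0171] z [-0.003  0.051 -0.999] up [ 0.047 -0.02  -0.999] F [ 0.2  0.7 -1.8] t 25.05
```

View pics/z44.png

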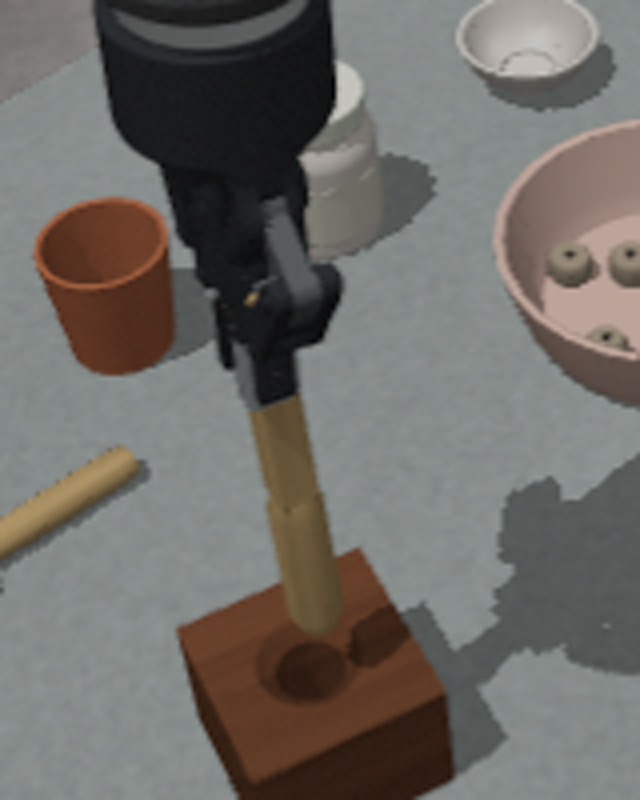

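View pics/z45.png

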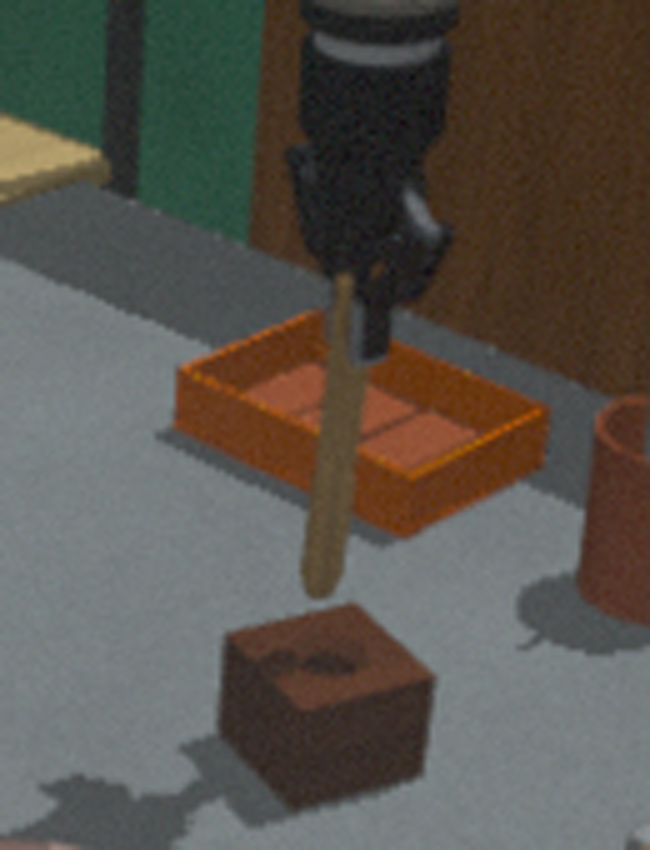

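```bash
python3 - <<'E'
from h import *
np.set_printoptions(precision=4,suppress=True)
a=cam("scene");b=cam("side")
A=lambda x,y:(270+x/5-.4,30+y/5-.4);B=lambda x,y:(120+x/4-.4,180+y/4-.4)
print("foot",tri(a,[A(319,592)],b,[B(317,625)]))
print("hole",tri(a,[A(327,660)],b,[B(306,668)]),onz(a,[A(327,660)],.07),onz(b,[B(306,668)],.07))
c=onz(b,[B(178,631),B(360,549),B(445,694),B(248,785)],.07);print(c.mean(0))
c=onz(a,[A(226,634),A(353,604),A(435,678),A(300,710)],.07);print(c.mean(0))
foot([.479,.309,.09])
E
```

```text
foot (array([0.4675, 0.3101, 0.1054]), np.float64(0.0015643989586022577))
hole (array([0.4788, 0.3111, 0.0641]), np.float64(0.0032788391558538827)) [[0.4836 0.3022 0.07  ]] [[0.4766 0.3143 0.07  ]]
[0.4784 0.3115 0.07  ]
[0.4809 0.3066 0.07  ]
foot [0.4705 0.3053 0.1077] dworld [ 0.0085  0.0037 -0.0177] dtool [0.0054 0.0072 0.0179] z [-0.002  0.052 -0.999] up [ 0.048 -0.019 -0.999] F [ 1.   0.1 -0. ] t 25.15
```

play_rows:
  steps:
    - [0.003, 0.004, 0, 0]
    - [0.003, 0.003, 0.01, 0]
    - [0, 0, 0.008, 0]
    - [0, 0, 0, 0]
    - [0, 0, 0, 0]
    - [0, 0, 0, 0]

```text
t: 25.65
tcp_pos: [0.4857, 0.3134, 0.2062]
eef_rot: [[0.332, 0.943, -0.002], [0.942, -0.331, 0.051], [0.047, -0.019, -0.999]]
force: [-0.1, -0.0, -1.3]
opening: 0.206
```

```bash
python3 - <<'E'
from h import *
foot([.479,.309,.06])
b=cam("side");zoom(b,150,290,230,380,8,"z46");a=cam("scene");zoom(a,300,110,370,200,8,"z47")
foot([.479,.309,.06])
w=cam("wrist");zoom(w,200,130,350,300,4,"z48")
E
```

```text
foot [0.4818 0.3057 0.0875] dworld [-0.0028  0.0033 -0.0275] dtool [ 0.0009 -0.0033  0.0276] z [-0.002  0.051 -0.999] up [ 0.047 -0.019 -0.999] F [-0.1 -0.  -1.3] t 25.65
foot [0.482  0.306  0.0879] dworld [-0.003   0.003  -0.0279] dtool [ 0.0005 -0.0033  0.028 ] z [-0.001  0.051 -0.999] up [ 0.048 -0.018 -0.999] F [-0.4  0.4  0.2] t 25.75
```

View pics/z46.png

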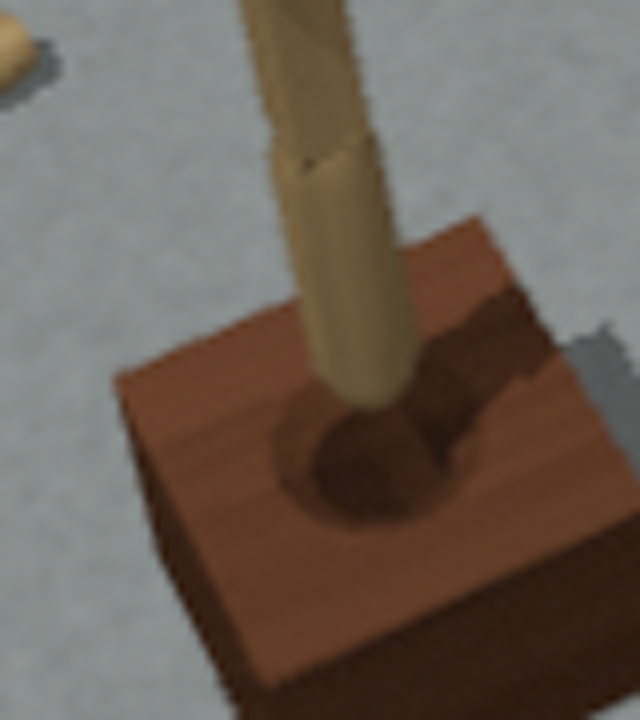

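View pics/z47.png

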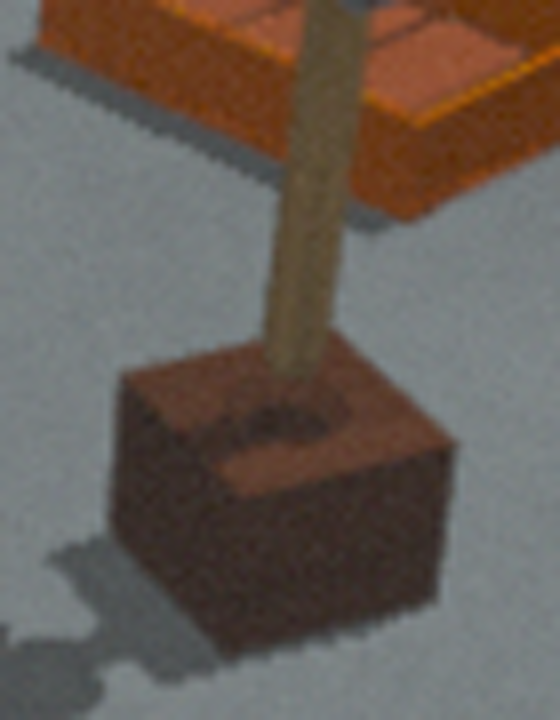

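View pics/z48.png

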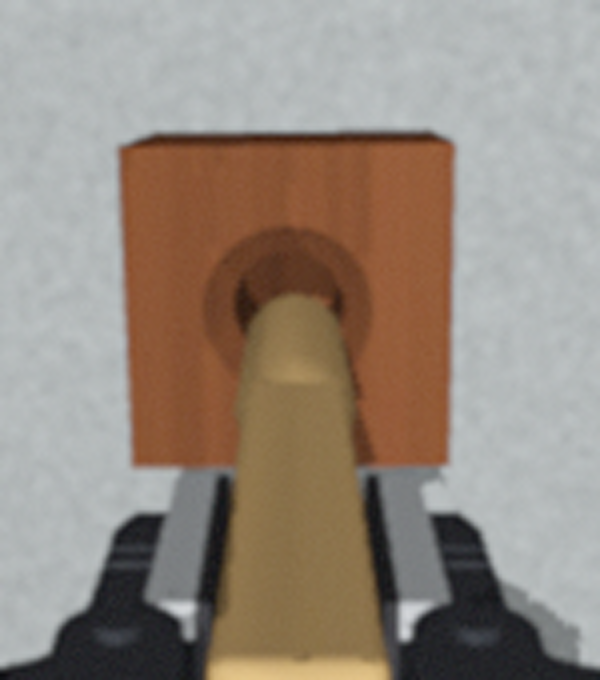

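play_rows:
  steps:
    - [0.001, -0.003, 0, 0]
    - [0, 0, 0.008, 0]
    - [-0.001, 0, 0.01, 0]
    - [0, 0, 0.008, 0]
    - [0, 0, 0, 0]

```text
t: 26.22
tcp_pos: [0.4826, 0.3169, 0.1794]
eef_rot: [[0.33, 0.944, 0.001], [0.943, -0.33, 0.052], [0.05, -0.016, -0.999]]
force: [-0.4, 0.8, -0.9]
opening: 0.207
```

```bash
python3 - <<'E'
from h import *
foot([.479,.309,.01])
w=cam("wrist");zoom(w,200,130,350,300,4,"z49")
b=cam("side");zoom(b,150,290,230,380,6,"z50")
foot([.479,.309,.01])
E
```

```text
foot [0.479  0.3093 0.0607] dworld [-0.     -0.0003 -0.0507] dtool [-0.0028  0.0009  0.0506] z [ 0.001  0.052 -0.999] up [ 0.05  -0.016 -0.999] F [-0.4  0.8 -0.9] t 26.22
foot [0.4799 0.3096 0.0621] dworld [-0.0009 -0.0006 -0.0521] dtool [-0.0035  0.0001  0.052 ] z [ 0.003  0.053 -0.999] up [ 0.051 -0.015 -0.999] F [ 0.4 -0.2 -0. ] t 26.32
```

View pics/z49.png

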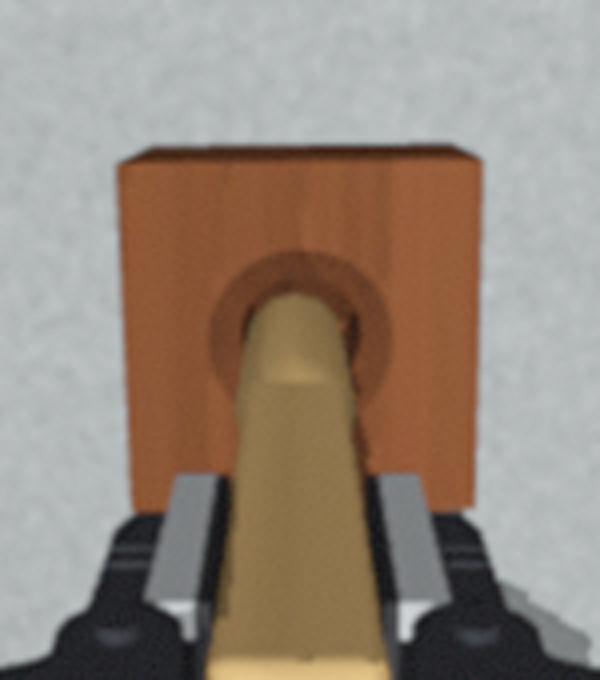

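View pics/z50.png

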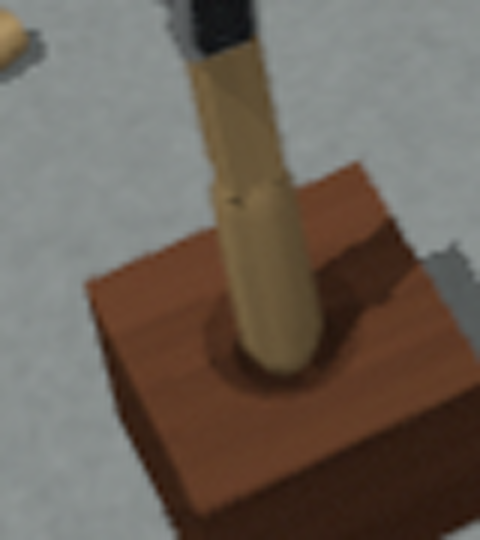

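play_rows:
  steps:
    - [-0.001, 0, 0.01, 0]
    - [-0.001, 0, 0.01, 0]
    - [-0.001, 0, 0.01, 0]
    - [0, 0, 0, 0]

```text
t: 26.65
tcp_pos: [0.4828, 0.3159, 0.1486]
eef_rot: [[0.33, 0.944, 0.005], [0.942, -0.33, 0.054], [0.052, -0.014, -0.999]]
force: [-0.7, -0.6, -0.7]
opening: 0.204
```

```bash
python3 - <<'E'
from h import *
foot([.479,.309,.01])
E
```

```text
foot [0.4797 0.3085 0.0298] dworld [-0.0007  0.0005 -0.0198] dtool [-0.0008 -0.0006  0.0198] z [ 0.005  0.054 -0.999] up [ 0.052 -0.014 -0.999] F [-0.7 -0.6 -0.7] t 26.65
```

play_rows:
  steps:
    - [-0.001, 0, 0.008, 0]
    - [0, 0, 0.007, 0]
    - [0, 0, 0.003, 0]
    - [0, 0, 0, 0]
    - [0, 0, 0, 0]

```text
t: 27.07
tcp_pos: [0.4827, 0.3158, 0.1283]
eef_rot: [[0.331, 0.944, 0.004], [0.942, -0.33, 0.054], [0.052, -0.014, -0.999]]
force: [0.1, -0.3, 0.7]
opening: 0.204
```

```bash
python3 - <<'E'
from h import *
foot([.479,.309,.01])
E
```

```text
foot [0.4796 0.3084 0.0095] dworld [-0.0006  0.0006  0.0005] dtool [ 0.0004 -0.0007 -0.0005] z [ 0.004  0.054 -0.999] up [ 0.052 -0.014 -0.999] F [ 0.1 -0.3  0.7] t 27.07
```

play_rows:
  steps:
    - [0, 0, 0, 0]
    - [0, 0, 0, 0]
    - [0, 0, 0, 0]
    - [0, 0, 0, 0]
    - [0, 0, 0, 0]
    - [0, 0, 0, 0]
    - [0, 0, 0, 0]
    - [0, 0, 0, 0]
    - [0, 0, 0, 0]
  fingers: 0

```text
t: 27.82
tcp_pos: [0.4838, 0.3164, 0.1302]
eef_rot: [[0.33, 0.944, 0.008], [0.942, -0.33, 0.055], [0.055, -0.011, -0.998]]
force: [0.4, -1.1, 0.8]
opening: 0.998
```

```bash
python3 - <<'E'
from h import *
foot([.479,.309,.01])
w=cam("wrist");cv2.imwrite("pics/w8.png",w["pixels"][:,:,::-1])
b=cam("side");zoom(b,120,200,280,400,4,"z51")
E
```

```text
foot [0.4811 0.3092 0.0114] dworld [-0.0021 -0.0002 -0.0014] dtool [-0.001  -0.0019  0.0014] z [ 0.008  0.055 -0.998] up [ 0.055 -0.011 -0.998] F [ 0.4 -1.1  0.8] t 27.82
```

View pics/w8.png

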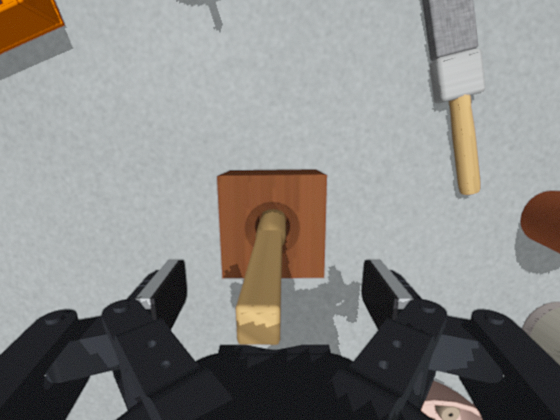

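View pics/z51.png

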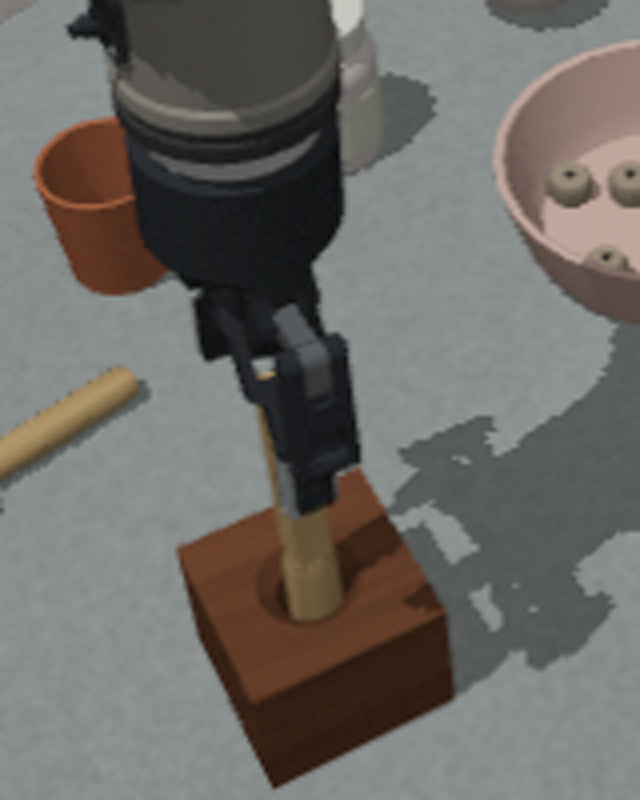

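play_rows:
  steps:
    - [0.001, 0, -0.015, 0]
    - [0.002, 0, -0.025, 0]
    - [0.002, 0, -0.03, 0]
    - [0.002, 0, -0.03, 0]
    - [0.001, 0, -0.03, 0]
    - [-0.03, 0, 0, 0]
    - [-0.03, 0, 0, 0]
    - [-0.03, 0, 0, 0]
    - [0, 0, 0, 0]
    - [0, 0, 0, 0]

```text
t: 28.75
tcp_pos: [0.4547, 0.2295, 0.2615]
eef_rot: [[0.328, 0.945, 0.008], [0.943, -0.328, 0.054], [0.054, -0.01, -0.998]]
force: [0.4, 0.4, -0.3]
opening: 0.996
```

```bash
python3 - <<'E'
from h import *
np.set_printoptions(precision=4,suppress=True)
tool([.479,.309,.3])
w=cam("wrist");cv2.imwrite("pics/w9.png",w["pixels"][:,:,::-1])
for n in("scene","side"):
    d=cam(n);cv2.imwrite(f"pics/{n}9.png",d["pixels"][:,:,::-1])
E
```

```text
tcp [0.4547 0.2295 0.2615] delta tool [ 0.085  -0.0035 -0.0339] yaw y -19.2 z [ 0.008  0.054 -0.998] F [ 0.4  0.4 -0.3] t 28.75 op 0.996
```

View pics/scene9.png

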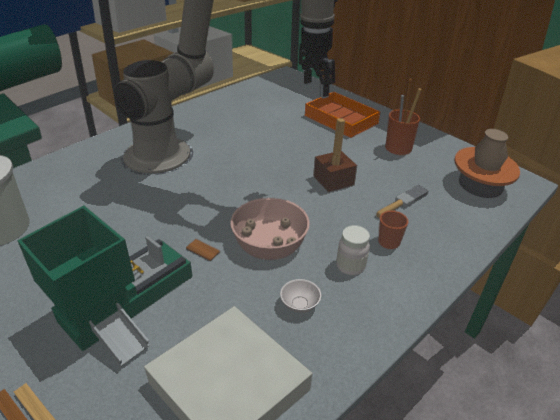

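View pics/side9.png

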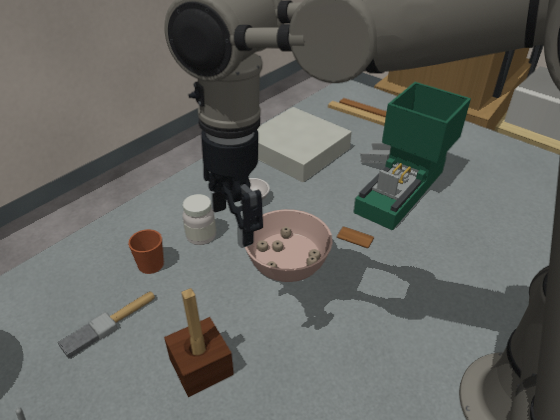

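View pics/w9.png

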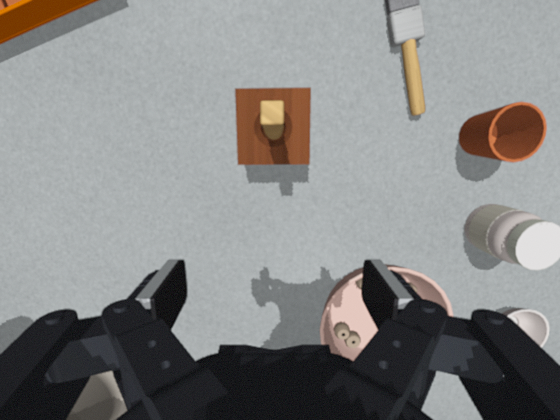

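```bash
python3 - <<'E'
from h import *
b=cam("side");zoom(b,340,120,450,225,7,"z52")
import bowl
s0=cv2.imread("pics/scene0.png")[:,:,::-1];d=cam("scene")
for nm,p,q in(("scene",s0,d["pixels"]),("side",cv2.imread("pics/side0.png")[:,:,::-1],b["pixels"])):
    for k in (p,q):
        m=bowl.pinkmask(k);n,l,st,_=cv2.connectedComponentsWithStats(m);i=1+st[1:,4].argmax();print(nm,st[i])
E
```

```text
scene [ 231  198   78   51 2342]
scene [ 231  198   78   51 1907]
side [ 244  210   88   61 3159]
side [ 245  210   86   61 3168]
```

View pics/z52.png

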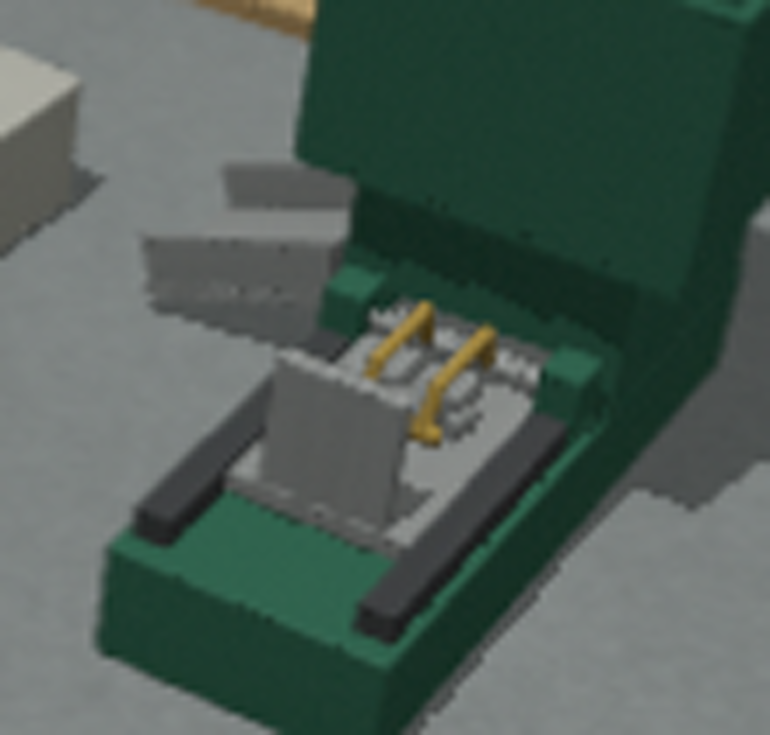

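```bash
python3 - <<'E'
from cell import r
print(r.sense()["t"],r.close_job())
E
```

```text
the job is handed in; nothing more can be done
29.0 None
```

I did the job in the order asked and handed it in at 29.0 s:

1. **Gate:** I pushed it with the shut fingers until it met a hard stop.
2. **Stirring:** I took the rod from its stand and stirred about 3.9 turns the same way, mostly at 35–45 mm radius. The foot was 0–10 mm above the floor by my estimates. I finished with a small inward pass to shift the middle bead.
3. **Rod:** I put it back upright in its stand, let go and moved the arm clear.

**Last checks**
- **Gate and catch:** the catch sits at the same pixels as at rest, and the gate's tooth now lies behind it. The measured travel was 50–55 mm, which does not by itself prove the gate is fully home. The hard stop and the lowered catch do indicate it.
- **Beads:** all six are in the bowl. By rough estimate five moved 30 mm or more and the middle one about 20 mm.
- **Bowl:** its outline in the images is within 1–2 pixels of the start.
- **Other things:** the cup, jar, rib, brush and small bowl look undisturbed.

**What disagreed or went wrong**
- **Push force:** the gate push peaked at about 68 N on the wrist at the end stop, well over the 20 N described as harmless. I backed off at once, and it stayed under the 120 N wrist limit.
- **Fingertips:** in the cameras they sat about 27 mm behind the reported TCP. My first push therefore passed above the tab without touching it, and I lowered the tool and tried again.
- **Tool tilt:** the tool drifted 3–4° off vertical and I could not correct it. The rod still went cleanly into the bore.
- **Floor contact:** my foot estimate dipped to floor level about twice during the stirring, with no notable force on the wrist.

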